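# Weigh two look-alike hold-down weights and lock up the one that drops

## Robot

A 7-joint arm with a two-finger parallel gripper is mounted at the origin on the work surface. World frame = base frame: x ahead of the robot, y to its left, z up, the work surface at z = 0. Lengths are in mm, angles in rad, forces in N, time in s.
With the tool pointing down it reaches from about 400 to 875 mm from the base axis. Payload 4.4 kg.
Tool frame: the origin (TCP) lies at the very end of the fingers, on their centre line; the grasp point (between the pads) lies 19 mm behind it; z points along the fingers, y is the line along which they close (so a half turn about z gives the same grasp; the last joint's range is limited). The gripper opens to 85 mm and grips with 20 to 120 N. Pads are 22 mm wide; open, the fingers measure 114 mm over their backs; the gripper's body (76 mm by 85 mm) begins 54 mm behind the grasp point. The pads swing forward as they close: fully open they stand 13 mm farther back than shut.
Start: joints at [-0.066, 0.628, 0.038, 1.517, -0.027, 0.996, -0.02], TCP at [650.014, 0.027, 231.313] pointing down, gripper open.
Joint ranges: [-3.06, 3.06], [-0.37, 2.12], [-1.25, 1.32], [0.18, 2.47], [-1.1, 4.24], [0.23, 1.98], [-2.94, 2.94]. Speed limits (rad/s): [2.57, 2.57, 3.14, 3.14, 3.14, 3.14, 3.14].

## Interface

Orientations are given as [roll, pitch, yaw] about the fixed x, y, z axes, in that order (R = Rz(yaw) Ry(pitch) Rx(roll)).
In Python, from cell import monitor, viewer, workorder gives the robot as it stands.
- The arm moves only by the tool arm_command, never from a script. Its argument "series" is one flat list of numbers, 5 for each row, row after row: the opening in per cent of the stroke, from 0 (shut) to 100 (fully open), then the shift along the tool's x, y, z in cm, then the turn about the tool's z in degrees. In form: [claw, x, y, z, roll, claw, x, y, z, roll, ...]. A call has exactly 5 rows; each row is the pose to reach, as a shift and turn from the pose commanded when the call began, along the tool's axes at that moment; what a row does not reach only later rows make up. A row lasts 1/12 s, in which the tool goes at most 41.7 mm and 7.16 degrees, less where a joint would pass 70% of its speed; a pose out of reach is approached as far as the arm can. A call with a gripper value outside its range is refused whole. The fingers move at their own pace and stop on an object; the grip force is fixed at half the most. Time passes only in rows, so rows that repeat a pose let the fingers close, or fill a call up. It gives the time, the measured TCP pose, the force, the opening and the grip force at its end, in the units of the state.
- monitor.read_state(): the state, without advancing time (a new reading comes with each control period).
- viewer.get_image(name): name is "scene" or "side" or "wrist"; returns (picture, depth): 480x640x3 uint8, red, green, blue; 480x640 float32, mm along the optical axis (not along the pixel's ray), 0 where there is no reading.
- viewer.camera_model(name): a dict with "mtx" (3x3 intrinsics, pixels), "dist_coeffs" ([k1, k2, p1, p2, k3] as OpenCV has them; the pictures are not rectified), "R" (3x3) and "t" (3): a world point X has camera coordinates R X + t. Camera axes: x right, y down, z forward; pixel columns grow to the right and rows downward; lengths in mm; the calibration is good to about 2 mm. A picture is of the moment at which its call begins: read the wrist's pose just before it. camera_model takes no time and is no camera call; for the wrist camera it gives the pose at the moment of the call.
- workorder.finish_job(): hands the job in; it is judged then, once.
The state is a dict: "clock": time; "qpos": joint angles; "qd": joint speeds; "tau": joint torques, N m; "eef_pos": TCP position; "tool_rot": TCP orientation; "force": force on the tool from outside, world axes, zero at the start; "torque": the same for the moment, N m; "width": finger opening in mm; "gripper_force": force on a finger pad.
Only numpy, scipy, OpenCV 4.12 (cv2) and the standard library are available. Lean on these libraries where they do the work, as an engineer would, in place of code of your own. Each camera call takes 0.05 s, during which the arm holds its last target. There are 200 camera calls.

## Task

One of the two look-alike hold-down weights, blue or orange, is the heavy one. Set one on each pan of the balance, let go of both and see which side drops; then lift off the one that dropped and lock it in the green sprung keeper: set it on the open end of the floor plate, press it down gently against the spring and slide it under the two lips until it is fully home against the end wall, and let go. Leave the other weight on its pan; do not push on the balance with the robot, do not bang or force the weights, and leave everything else on the bench where it is.

Things in the scene. Friction and masses are not known exactly. Their poses are not given: they have to be found in the camera images.
- slug_a: Blue hold-down weight (blue cap and foot ring, else bare aluminium). Foot 44 mm wide, 8 mm high; round neck 28 mm wide above it; total height 62 mm. The two look alike: one weighs 240 to 335 g, the other 80 to 90 g, which is which changes. Stands on the bench at the start. Origin: centre of the underside; z up along its axis
- slug_b: Orange hold-down weight (orange cap and foot ring, else bare aluminium). Foot 44 mm wide, 8 mm high; round neck 28 mm wide above it; total height 62 mm. The two look alike: one weighs 240 to 335 g, the other 80 to 90 g, which is which changes. Stands on the bench at the start. Origin: centre of the underside; z up along its axis
- balance: Stand of the pivot balance, grey, 90 x 70 x 12 mm base, fixed to the bench. Origin: centre of its underside; z up, y along the beam. The pivot axis is parallel to x, 36 mm above the origin. The cheeks beside the pivot reach 45 mm high
- beam (a joint): Beam tilt about the stand's x axis, rad: positive = pan_l (+y end) up, pan_r down; stops at -0.12 and 0.12. Stiff pivot: stays where left and starts anywhere; the light weight alone does not move it, the heavy one always drops its side to the stop, other pan loaded or not, and the beam stays tipped once it is lifted off
- pan_l (a point): Middle of the floor of the pan at the stand's +y end, 100 mm from the pivot; the pan is a brass dish rigid on the beam, 56 mm inside, rim 4 mm above this floor, 62 mm outside. z is the pan's normal (tilts with the beam), y along the beam
- pan_r (a point): The same for the pan at the stand's -y end; axes as for pan_l
- keeper: Green keeper on a white 115 x 66 mm foot, fixed. Origin: centre of the underside; z up, x is the sliding direction, from the open end to the end wall. The green head (walls, lips, end wall, floor plate) is clamped 0 to 30 mm above its lowest setting; that height is not reported and must be felt
- keeper_entry (a point): Where the centre of the weight's underside goes first, at the free floor plate's height were the head at its lowest (30 mm over the bench; really 0 to 30 mm higher). Axes as keeper. Channel 48 mm wide, walls 11 mm above the free plate, no lips here. The steel floor plate is sprung: starts to sink at 3.4 N, 1 N per mm, hard stop after 7 mm
- keeper_home (a point): Centre of the weight's underside when home against the end wall, 48 mm along x from keeper_entry, same nominal height. Here two lips 33 mm apart, 6 mm thick, undersides 5 mm above the free plate, start 24 mm before this point: the 8 mm foot must be pressed 3 mm or more below the free plate to pass under; the spring then clamps it up against them
- dish: Bystander: glass dish, 80 mm wide, 14 mm high, origin under its centre
- bottle: Bystander: amber bottle, 56 mm wide, 110 mm high, origin under its centre
- slide_box: Bystander: blue slide box, 100 x 80 x 35 mm, origin under its centre
- objective: Bystander: brass objective lens standing on the bench, 28 mm wide, 40 mm high, origin under its centre
- beaker: Bystander: clear beaker, 60 mm wide, 70 mm high, origin under its centre
Things that resemble listed ones, but are neither listed nor needed, are in the scene too. Leave any pink or turquoise look-alike of the slug_a alone.

How it is judged (in metres and radians):
On the way:
1. both weights stand released on different pans, and the beam has come to rest with one side dropped ((((distance between slug_a and pan_l below 0.012 m and angle between slug_a's own z axis and vertical below 0.2 rad) and (distance between slug_b and pan_r below 0.012 m and angle between slug_b's own z axis and vertical below 0.2 rad)) or ((distance between slug_a and pan_r below 0.012 m and angle between slug_a's own z axis and vertical below 0.2 rad) and (distance between slug_b and pan_l below 0.012 m and angle between slug_b's own z axis and vertical below 0.2 rad))) and (value of joint beam below -0.07 rad or value of joint beam above 0.07 rad) and contact force between the fingers and slug_a below 0.05 N and contact force between the fingers and slug_b below 0.05 N and velocity of joint beam between -0.03 and 0.03 rad/s), for 0.3 s.
At the end, for the whole second after the job is handed in: The weight that dropped is clamped under the lips by the spring (keeper contact over 5.5 N, under 30 mm above keeper_home), within 3 mm of home along x, 4 mm across, upright within 0.08 rad, at rest. The other stands within 12 mm of its pan's middle; beam still, over 0.07 rad down at the empty pan ((((x of slug_a in the frame of keeper_home between -0.003 and 0.004 m and y of slug_a in the frame of keeper_home between -0.004 and 0.004 m and z of slug_a in the frame of keeper_home between -0.006 and 0.03 m and contact force between slug_a and keeper above 5.5 N and angle between slug_a's own z axis and vertical below 0.08 rad and linear speed of slug_a below 0.02 m/s) and (distance between slug_b and pan_l below 0.012 m and angle between slug_b's own z axis and vertical below 0.2 rad) and value of joint beam above 0.07 rad) or ((x of slug_a in the frame of keeper_home between -0.003 and 0.004 m and y of slug_a in the frame of keeper_home between -0.004 and 0.004 m and z of slug_a in the frame of keeper_home between -0.006 and 0.03 m and contact force between slug_a and keeper above 5.5 N and angle between slug_a's own z axis and vertical below 0.08 rad and linear speed of slug_a below 0.02 m/s) and (distance between slug_b and pan_r below 0.012 m and angle between slug_b's own z axis and vertical below 0.2 rad) and value of joint beam below -0.07 rad) or ((x of slug_b in the frame of keeper_home between -0.003 and 0.004 m and y of slug_b in the frame of keeper_home between -0.004 and 0.004 m and z of slug_b in the frame of keeper_home between -0.006 and 0.03 m and contact force between slug_b and keeper above 5.5 N and angle between slug_b's own z axis and vertical below 0.08 rad and linear speed of slug_b below 0.02 m/s) and (distance between slug_a and pan_l below 0.012 m and angle between slug_a's own z axis and vertical below 0.2 rad) and value of joint beam above 0.07 rad) or ((x of slug_b in the frame of keeper_home between -0.003 and 0.004 m and y of slug_b in the frame of keeper_home between -0.004 and 0.004 m and z of slug_b in the frame of keeper_home between -0.006 and 0.03 m and contact force between slug_b and keeper above 5.5 N and angle between slug_b's own z axis and vertical below 0.08 rad and linear speed of slug_b below 0.02 m/s) and (distance between slug_a and pan_r below 0.012 m and angle between slug_a's own z axis and vertical below 0.2 rad) and value of joint beam below -0.07 rad)) and contact force between the fingers and slug_a below 0.05 N and contact force between the fingers and slug_b below 0.05 N and velocity of joint beam between -0.03 and 0.03 rad/s); the robot touches nothing.
It fails at once if the robot pushes on the balance (contact force between any of the fingers, the arm and balance above 2 N).
It fails at once if a weight is banged or pressed hard on the balance (over 18 N) (contact force between any of slug_a, slug_b and balance above 18 N).
It fails at once if a weight is forced in the keeper (over 18 N) (contact force between any of slug_a, slug_b and keeper above 18 N).
It fails at once if something else on the bench is moved by more than 25 mm (distance of any of dish, bottle, slide_box, objective, beaker from where it was at the start of the episode above 0.025 m).
It also fails if it takes over 72 s, if anything falls off the work surface, if the arm or the gripper's body presses on something with over 40 N, if the wrist force passes 120 N, or if a joint passes its speed limit or range.

## Working session

There is one attempt and no reset: what is moved stays moved. The work goes in short steps, Python scripts to look and compute and a tool call to move; the robot and the scene stay as the last step left them, time stands still between calls to the robot, and variables do not carry over. Pictures are saved under pics/ and viewed, at most 10 in all, crops included, and the job is handed in when it is done.

Besides the shell and the picture viewer there is one more tool, called as a command line: name --argument value ..., lists and objects as JSON in quotes. arm_command: Moves the arm, as the interface text tells. Its arguments: {"type":"object","properties":{"series":{"type":"array","items":{"type":"number"}}},"required":["series"]}

```bash
mkdir -p pics; ls; cat > h.py <<'E'
import numpy as np, cv2
from cell import monitor, viewer, workorder
def grab(n,save=None):
    m=viewer.camera_model(n); p,d=viewer.get_image(n)
    if save: cv2.imwrite(f'pics/{save}.png',p[:,:,::-1])
    return p,d,m
def ray(m,u,v):
    K=np.array(m['mtx']);D=np.array(m['dist_coeffs']);R=np.array(m['R']);t=np.array(m['t']).ravel()
    q=cv2.undistortPoints(np.array([[[u,v]]],float),K,D)[0,0]
    return -R.T@t, R.T@np.array([q[0],q[1],1.])
def onz(m,u,v,z):
    c,r=ray(m,u,v); return c+r*(z-c[2])/r[2]
def cloud(d,m):
    K=np.array(m['mtx']);D=np.array(m['dist_coeffs']);R=np.array(m['R']);t=np.array(m['t']).ravel()
    v,u=np.mgrid[0:480,0:640]
    q=cv2.undistortPoints(np.stack([u.ravel(),v.ravel()],1).astype(float)[:,None],K,D)[:,0]
    P=np.c_[q,np.ones(len(q))]*d.reshape(-1,1)
    return ((P-t)@R).reshape(480,640,3)
E
python3 - <<'E'
from h import *
s=monitor.read_state(); print(s)
for n in ['scene','side','wrist']:
    p,d,m=grab(n,n); print(n,m); np.savez(n+'.npz',p=p,d=d)
E
```

```text
pics
{'clock': 0.0, 'qpos': array([-0.0658307 ,  0.62932923,  0.03843655,  1.51838493, -0.02700764,
        0.99630131, -0.01999866]), 'qd': array([-0.00090188, -0.00039215, -0.00109333, -0.00111198, -0.00144086,
       -0.00138832, -0.00264238]), 'tau': array([-1.11932164e-03, -5.63405585e+01,  1.22606792e+00, -1.93450052e+01,
        1.09587883e-02,  1.05136272e-02, -8.84369996e-06]), 'eef_pos': array([6.49365805e+02, 5.39054102e-02, 2.30394531e+02]), 'tool_rot': array([-3.13968765e+00,  1.51074050e-05,  1.57082821e+00]), 'force': array([0.45424761, 0.27244975, 0.25418776]), 'torque': array([ 0.01690138,  0.01049462, -0.00221023]), 'gripper_force': 0.0, 'width': 85.4679703961718}
scene {'mtx': array([[537.13014223,   0.        , 334.34568243],
       [  0.        , 537.13014223, 246.03542074],
       [  0.        ,   0.        ,   1.        ]]), 'dist_coeffs': array([-0.09899905,  0.        ,  0.        ,  0.        ,  0.        ]), 'R': array([[-0.65066926,  0.75897105, -0.02434037],
       [ 0.48559214,  0.39122927, -0.7817544 ],
       [-0.58380629, -0.52048305, -0.62311123]]), 
[... 329 characters left out ...]
 0.93933777, -0.34280295,  0.01143172],
       [-0.23312645, -0.66254336, -0.71182045],
       [ 0.25158816,  0.6659748 , -0.70226844]]), 't': array([-518.67650607,  203.37655628,  937.63098659])}
wrist {'mtx': array([[343.3208607 ,   0.        , 321.11847861],
       [  0.        , 343.3208607 , 247.91317632],
       [  0.        ,   0.        ,   1.        ]]), 'dist_coeffs': array([-0.03495495,  0.        ,  0.        ,  0.        ,  0.        ]), 'R': array([[ 9.99998558e-01, -8.22372274e-04, -1.48567471e-03],
       [-3.63889618e-04, -9.58362321e-01,  2.85554775e-01],
       [-1.65864699e-03, -2.85553823e-01, -9.58361238e-01]]), 't': array([-648.10655461,  -35.70114596,  379.7877525 ])}
```

View pics/scene.png

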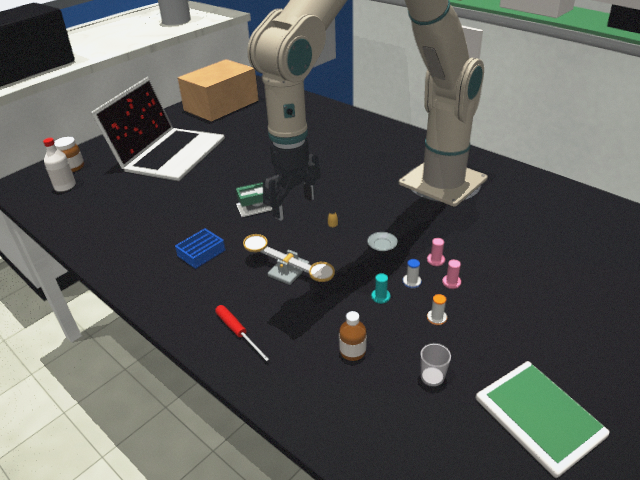

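View pics/side.png

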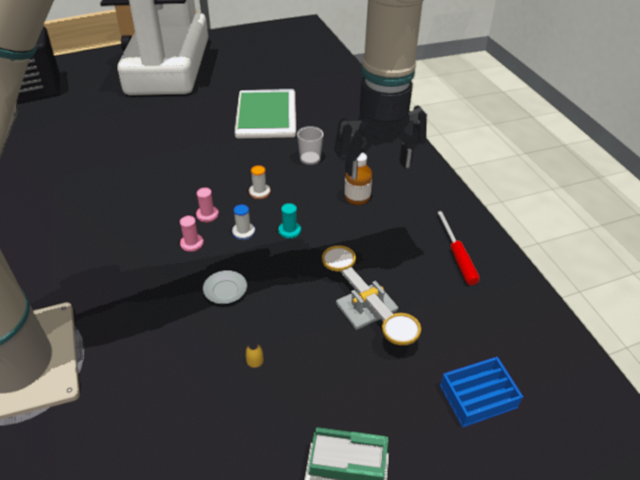

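```bash
python3 - <<'E'
from h import *
f={n:np.load(n+'.npz') for n in ['scene','side','wrist']}
M={n:viewer.camera_model(n) for n in f}
rng={'blue':((105,150,80),(125,255,255)),'orange':((8,180,150),(18,255,255)),'teal':((82,120,60),(95,255,255)),'green':((65,100,40),(82,255,255)),'pink':((150,60,100),(178,255,255)),'brass':((15,100,90),(30,255,255))}
for n in ['scene','side','wrist']:
    p=f[n]['p'];C=cloud(f[n]['d'],M[n]);h=cv2.cvtColor(p,cv2.COLOR_RGB2HSV)
    for k,(a,b) in rng.items():
        mk=cv2.inRange(h,a,b); N,L,S,c=cv2.connectedComponentsWithStats(mk)
        for i in range(1,N):
            if S[i,4]<15: continue
            q=C[(L==i)&(f[n]['d']>0)]
            if len(q)==0 or abs(np.median(q[:,0])-600)>450 or abs(np.median(q[:,1]))>520: continue
            print(n,k,S[i].tolist(),c[i].round(1),'top->',onz(M[n],*c[i],62).round(1)[:2],'med',np.median(q,0).round(),'mn',q.min(0).round(),'mx',q.max(0).round())
a=cv2.resize(f['side']['p'][150:270,170:330],None,fx=4,fy=4,interpolation=2)[:400]
b=cv2.resize(f['side']['p'][425:480,300:400],None,fx=4,fy=4,interpolation=2)
c=cv2.resize(f['scene']['p'][170:225,220:320],None,fx=4,fy=4,interpolation=2)
o=np.vstack([np.hstack([a,np.zeros((400,800-640,3),np.uint8)])[:380],np.hstack([b,c])])
cv2.imwrite('pics/crop1.png',o[:,:,::-1])
E
```

```text
scene blue [175, 228, 50, 40, 1206] [199.7 247.5] top-> [ 743.5 -259.8] med [ 716. -308.   23.] mn [ 634. -399.   -6.] mx [ 765. -265.   37.]
scene blue [407, 259, 13, 9, 88] [413.2 262.7] top-> [456.7 187.9] med [454. 187.  60.] mn [375. 132.  -4.] mx [469. 201.  65.]
scene orange [433, 294, 13, 10, 102] [439.1 298.6] top-> [522.5 301.3] med [522. 301.  61.] mn [447. 272.  -1.] mx [534. 314.  64.]
scene teal [371, 273, 20, 31, 425] [380.7 289.1] top-> [578.9 182.9] med [552. 165.  20.] mn [469. 101.  -6.] mx [569. 181.  63.]
scene green [237, 184, 24, 16, 103] [246.9 191.3] top-> [ 492.3 -360.7] med [ 491. -369.   60.] mn [ 437. -400.   48.] mx [ 526. -323.   63.]
scene pink [427, 238, 18, 28, 364] [436.4 252.5] top-> [389.5 210.4] med [356. 192.  16.] mn [256. 133.  -8.] mx [372. 210.  63.]
scene pink [442, 259, 19, 30, 401] [452.3 274.6] top-> [435.2 282.5] med [405. 268.  25.] mn [311. 217.  -4.] mx [420. 285.  64.]
scene brass [328, 212, 10, 15, 124] [332.4 219.6] top-> [444.4 -76.8] med [ 401. -116.   19.] mn [ 345. -164.   -6.] mx [ 411. -106.   41.]
scene brass [243, 234, 25,
[... 3504 characters left out ...]
. -20.  -1.] mx [625.  51.  47.]
wrist brass [269, 284, 35, 21, 454] [286.4 294.8] top-> [613.9 -67.4] med [612. -76.  44.] mn [593. -96.  11.] mx [629. -66.  47.]
wrist brass [310, 287, 6, 8, 39] [312.3 290.2] top-> [639.6 -62.4] med [639. -72.  40.] mn [637. -81.  29.] mx [642. -69.  44.]
wrist brass [259, 295, 4, 7, 19] [260.6 298.5] top-> [588.3 -71.4] med [584. -82.  40.] mn [577. -95.  12.] mx [586. -79.  41.]
wrist brass [84, 304, 38, 32, 687] [104.1 317.8] top-> [425.7 -93.7] med [ 399. -113.   23.] mn [ 354. -149.   -1.] mx [ 406. -105.   41.]
wrist brass [276, 355, 56, 52, 763] [303.3 381.1] top-> [ 629.  -168.6] med [ 628. -177.   54.] mn [ 590. -257.   -1.] mx [ 659. -144.   59.]
```

View pics/crop1.png

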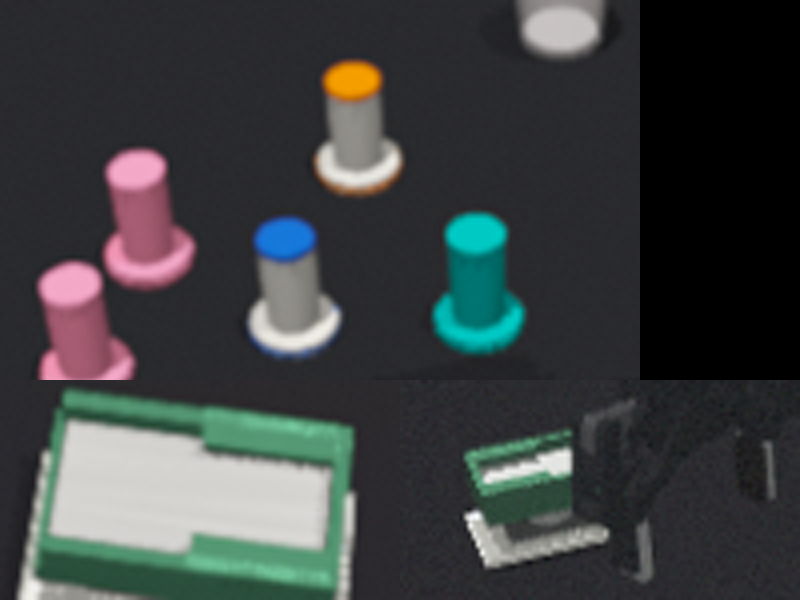

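View pics/wrist.png

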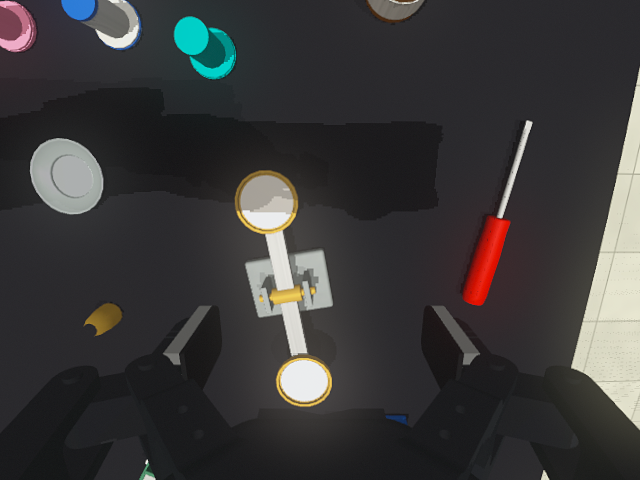

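Side/scene views: blue-capped weight at scene (413,266)/side (241,209), orange at scene (438,300)/side (258,170), both with aluminium necks. The full-pink pair (side 189,234 and 205,205) and the full-turquoise one (side 289,222) are the look-alikes, because their bodies are coloured all over. The enlarged crop confirms this, and it shows the keeper lips at the right half (+x end). Now moving above blue.

arm_command --series '[100, 18.8, -19.5, 10, 0, 100, 18.8, -19.5, 10, 0, 100, 18.8, -19.5, 10, 0, 100, 18.8, -19.5, 10, 0, 100, 18.8, -19.5, 10, 0]'

```text
clock: 0.57
eef_pos: [507.7, 136.6, 158.6]
tool_rot: [3.142, -0.0, 1.57]
force: [0.9, 1.0, -0.4]
width: 85.3
gripper_force: 0.0
```

arm_command --series '[100, 0, 0, 0, 0, 100, 0, 0, 0, 0, 100, 0, 0, 0, 0, 100, 0, 0, 0, 0, 100, 0, 0, 0, 0]'

```text
clock: 0.98
eef_pos: [510.8, 134.5, 159.6]
tool_rot: [3.14, 0.0, 1.568]
force: [0.3, -0.0, -0.2]
width: 85.3
gripper_force: 0.0
```

arm_command --series '[100, 5.4, -5.7, 3, 0, 100, 5.4, -5.7, 3, 0, 100, 5.4, -5.7, 3, 0, 100, 5.4, -5.7, 3, 0, 100, 5.4, -5.7, 3, 0]'

```text
clock: 1.4
eef_pos: [453.6, 189.1, 129.4]
tool_rot: [3.14, 0.0, 1.57]
force: [0.5, -0.7, 0.7]
width: 85.1
gripper_force: 0.0
```

```bash
cat >> h.py <<'E'
def slug(col,tag=None):
    a,b={'blue':((105,150,80),(125,255,255)),'orange':((8,180,120),(20,255,255))}[col]
    s=monitor.read_state(); p,d,m=grab('wrist',tag); C=cloud(d,m)
    mk=cv2.inRange(cv2.cvtColor(p,cv2.COLOR_RGB2HSV),a,b)
    ok=(mk>0)&(C[:,:,2]>54)&(C[:,:,2]<140)   # cap only
    N,L,S,c=cv2.connectedComponentsWithStats(ok.astype(np.uint8)); i=1+np.argmax(S[1:,4])
    q=C[L==i]; z=np.median(q[:,2]); e=onz(m,*c[i],z)
    print(col,S[i],c[i].round(1),'depthmed',np.median(q,0).round(1),'ray',e.round(1),'tcp',s['eef_pos'].round(1),'d',(e-s['eef_pos']).round(1))
    return p,d,m
E
python3 - <<'E'
from h import *
slug('blue','w2')
E
```

```text
blue [ 299  243   43   42 1379] [320.3 263.4] depthmed [452.  189.7  62.1] ray [452.2 189.7  62.1] tcp [453.6 189.1 129.4] d [ -1.4   0.6 -67.3]
```

View pics/w2.png

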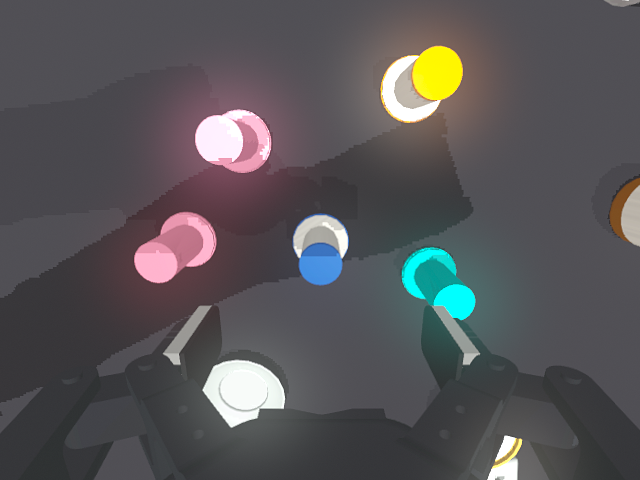

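arm_command --series '[100, 0.1, -0.15, 10.6, 0, 100, 0.1, -0.15, 10.6, 0, 100, 0.1, -0.15, 10.6, 0, 100, 0.1, -0.15, 10.6, 0, 100, 0.1, -0.15, 10.6, 0]'

```text
clock: 1.87
eef_pos: [451.6, 189.3, 22.8]
tool_rot: [-3.141, 0.001, 1.568]
force: [-0.1, -0.1, -0.1]
width: 85.4
gripper_force: 0.0
```

arm_command --series '[0, 0, 0, 0, 0, 0, 0, 0, 0, 0, 0, 0, 0, 0, 0, 0, 0, 0, 0, 0, 0, 0, 0, 0, 0]'

```text
clock: 2.28
eef_pos: [451.9, 191.1, 24.4]
tool_rot: [3.139, -0.001, 1.571]
force: [-1.2, -0.9, 17.2]
width: 26.9
gripper_force: 58.2
```

arm_command --series '[0, 0, 0, 0, 0, 0, 0, 0, 0, 0, 0, 0, 0, 0, 0, 0, 0, 0, 0, 0, 0, 0, 0, 0, 0]'

```text
clock: 2.7
eef_pos: [451.9, 191.1, 24.5]
tool_rot: [3.139, -0.001, 1.57]
force: [0.7, -0.9, 8.2]
width: 26.8
gripper_force: 58.6
```

arm_command --series '[0, 0, 0, -3, 0, 0, 0, 0, -8, 0, 0, 0, 0, -10, 0, 0, 0, 0, -10, 0, 0, 0, 0, -10, 0]'

```text
clock: 3.12
eef_pos: [451.6, 191.2, 124.7]
tool_rot: [3.138, -0.002, 1.571]
force: [-0.3, 0.8, -3.5]
width: 27.2
gripper_force: 62.0
```

arm_command --series '[0, 0, 0, 0, 0, 0, 0, 0, 0, 0, 0, 0, 0, 0, 0, 0, 0, 0, 0, 0, 0, 0, 0, 0, 0]'

```text
clock: 3.53
eef_pos: [450.3, 190.5, 122.3]
tool_rot: [-3.14, 0.001, 1.571]
force: [0.1, -0.1, -2.7]
width: 26.9
gripper_force: 62.0
```

```bash
python3 - <<'E'
from h import *
F=[]
for i in range(4):
    F.append(monitor.read_state()['force']); viewer.get_image('wrist')
print(np.array(F).round(2))
slug('blue','w3')
# keeper/pan geometry from the initial wrist view
f=np.load('wrist.npz'); print(monitor.read_state()['eef_pos'])
m0={'mtx':np.array([[343.3208607,0,321.11847861],[0,343.3208607,247.91317632],[0,0,1]]),'dist_coeffs':[-0.03495495,0,0,0,0],'R':[[9.99998558e-01,-8.22372274e-04,-1.48567471e-03],[-3.63889618e-04,-9.58362321e-01,2.85554775e-01],[-1.65864699e-03,-2.85553823e-01,-9.58361238e-01]],'t':[-648.10655461,-35.70114596,379.7877525]}
C=cloud(f['d'],m0); mk=cv2.inRange(cv2.cvtColor(f['p'],cv2.COLOR_RGB2HSV),(15,80,60),(35,255,255))
for (x,y,w,h) in [(225,160,85,85),(265,345,75,70)]:
    sub=np.zeros_like(mk); sub[y:y+h,x:x+w]=mk[y:y+h,x:x+w]
    cs,_=cv2.findContours(sub,cv2.RETR_EXTERNAL,cv2.CHAIN_APPROX_NONE); c=max(cs,key=cv2.contourArea)
    e=cv2.fitEllipse(cv2.convexHull(c)); u,v=e[0]
    r=C[(sub>0)]; r=r[(r[:,2]>30)&(r[:,2]<62)]
    A=np.c_[r[:,:2]-r[:,:2].mean(0),np.ones(len(r))]; k=np.linalg.lstsq(A,r[:,2],rcond=None)[0]
    fl=C[int(v)-8:int(v)+9,int(u)-8:int(u)+9].reshape(-1,3)
    print('ellipse',np.round(e[0],1),np.round(e[1],1),'rimplane',k.round(3),'ctr',onz(m0,u,v,k[2]).round(1),'floor',np.median(fl,0).round(1))
E
```

```text
[[ 0.11 -0.14 -2.69]
 [ 0.    0.24 -3.16]
 [ 0.25 -0.07 -2.24]
 [-0.3   0.28 -2.13]]
blue [284 257  74  20 113] [321.  263.4] depthmed [449.7 208.8 103.9] ray [449.7 208.  103.9] tcp [450.7 190.6 122.9] d [ -1.   17.4 -19.1]
[450.79660966 190.64176734 123.0292798 ]
ellipse [265.9 201.6] [63.7 65.3] rimplane [ 4.0000e-03 -5.9000e-02  4.1609e+01] ctr [594.6  21.8  41.6] floor [593.3  22.   39.6]
ellipse [303.7 380.5] [52.6 56.5] rimplane [ 7.0000e-03 -7.0000e-02  5.3656e+01] ctr [ 628.8 -174.2   53.7] floor [ 627.9 -174.8   52.1]
```

arm_command --series '[0, -8.4, 7.2, 0, 0, 0, -8.4, 7.2, 0, 0, 0, -8.4, 7.2, 0, 0, 0, -8.4, 7.2, 0, 0, 0, -8.4, 7.2, 0, 0]'

```text
clock: 4.2
eef_pos: [523.8, 104.5, 123.1]
tool_rot: [3.141, 0.001, 1.566]
force: [-0.7, 0.4, -3.5]
width: 26.9
gripper_force: 60.6
```

arm_command --series '[0, -8.4, 7.2, 0, -5, 0, -8.4, 7.2, 0, -9.9, 0, -8.4, 7.2, 0, -9.9, 0, -8.4, 7.2, 0, -9.9, 0, -8.4, 7.2, 0, -9.9]'

```text
clock: 4.62
eef_pos: [594.8, 21.8, 122.8]
tool_rot: [-3.141, -0.0, 1.741]
force: [-0.4, 0.9, -3.2]
width: 27.1
gripper_force: 60.8
```

arm_command --series '[0, 0, 0, 2.5, 0, 0, 0, 0, 5, 0, 0, 0, 0, 5, 0, 0, 0, 0, 5, 0, 0, 0, 0, 5, 0]'

```text
clock: 5.03
eef_pos: [594.8, 24.3, 74.0]
tool_rot: [3.141, -0.001, 1.745]
force: [0.8, 0.1, -3.7]
width: 26.7
gripper_force: 61.6
```

```bash
python3 - <<'E'
from h import *
s=monitor.read_state();print(s['eef_pos'],s['tool_rot'],s['force'])
p,d,m=grab('side'); p2,_,m2=grab('scene')
f=lambda M,X:cv2.projectPoints(np.array([X],float),cv2.Rodrigues(np.array(M['R']))[0],np.array(M['t']),np.array(M['mtx']),np.array(M['dist_coeffs']))[0].ravel().astype(int)
o=[]
for P,M in ((p,m),(p2,m2)):
    u,v=f(M,[594,22,50]); o.append(cv2.resize(P[v-50:v+50,u-65:u+65],None,fx=3,fy=3,interpolation=2))
cv2.imwrite('pics/c2.png',np.hstack(o)[:,:,::-1])
E
```

```text
[594.75190037  24.25223428  74.00579884] [ 3.14110557e+00 -6.44010986e-04  1.74542647e+00] [ 0.79661972  0.05157757 -3.70351161]
```

View pics/c2.png

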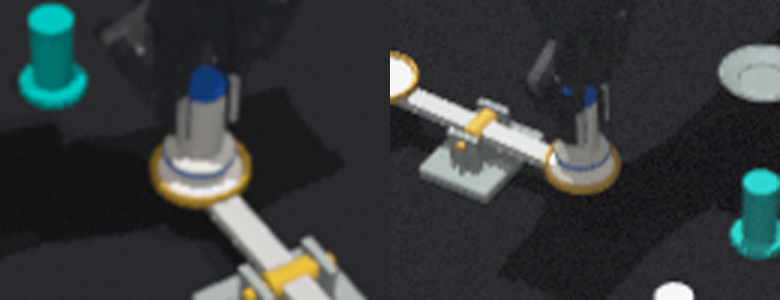

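The crop shows the blue weight just above the near pan and centred over it in both views. Lowering gently.

arm_command --series '[0, 0, 0, 0.3, 0, 0, 0, 0, 0.5, 0, 0, 0, 0, 0.7, 0, 0, 0, 0, 0.8, 0, 0, 0, 0, 0.8, 0]'

```text
clock: 5.55
eef_pos: [594.7, 22.6, 64.9]
tool_rot: [-3.141, -0.0, 1.743]
force: [-0.4, 0.4, -2.6]
width: 26.5
gripper_force: 61.6
```

arm_command --series '[0, 0, 0, 0.1, 0, 0, 0, 0, 0.15, 0, 0, 0, 0, 0.2, 0, 0, 0, 0, 0.2, 0, 0, 0, 0, 0.2, 0]'

```text
clock: 5.97
eef_pos: [594.8, 22.7, 63.2]
tool_rot: [-3.142, -0.0, 1.744]
force: [-0.6, 0.1, -1.7]
width: 26.9
gripper_force: 61.9
```

arm_command --series '[0, 0, 0, 0.05, 0, 0, 0, 0, 0.1, 0, 0, 0, 0, 0.15, 0, 0, 0, 0, 0.2, 0, 0, 0, 0, 0.2, 0]'

```text
clock: 6.38
eef_pos: [594.8, 22.7, 61.0]
tool_rot: [-3.142, -0.0, 1.744]
force: [-0.1, 1.0, -1.0]
width: 26.6
gripper_force: 61.9
```

arm_command --series '[0, 0, 0, 0.05, 0, 0, 0, 0, 0.1, 0, 0, 0, 0, 0.15, 0, 0, 0, 0, 0.2, 0, 0, 0, 0, 0.2, 0]'

```text
clock: 6.8
eef_pos: [594.8, 22.8, 59.8]
tool_rot: [3.141, -0.0, 1.744]
force: [-2.3, 0.3, 4.7]
width: 27.0
gripper_force: 62.8
```

arm_command --series '[40, 0, 0, -0.1, 0, 60, 0, 0, -0.1, 0, 70, 0, 0, -0.1, 0, 70, 0, 0, -0.1, 0, 70, 0, 0, -0.1, 0]'

```text
clock: 7.22
eef_pos: [595.0, 22.6, 60.1]
tool_rot: [3.141, 0.0, 1.744]
force: [-0.5, -0.4, 1.0]
width: 60.1
gripper_force: 0.0
```

arm_command --series '[70, 0, 0, -2.5, 0, 70, 0, 0, -6, 0, 70, 0, 0, -10, 0, 70, 0, 0, -10, 0, 70, 0, 0, -10, 0]'

```text
clock: 7.63
eef_pos: [596.8, 22.7, 162.8]
tool_rot: [3.136, 0.001, 1.743]
force: [0.5, -0.5, -0.3]
width: 59.5
gripper_force: 0.0
```

```bash
python3 - <<'E'
from h import *
s=monitor.read_state();print(s['eef_pos'],s['tool_rot'],s['force'],s['width'])
p,d,m=slug('blue')
C=cloud(d,m); mk=cv2.inRange(cv2.cvtColor(p,cv2.COLOR_RGB2HSV),(15,80,60),(35,255,255))
cv2.imwrite('pics/w4.png',p[:,:,::-1])
E
```

```text
[596.80175046  22.7289797  162.75986896] [3.13573828e+00 5.55094554e-04 1.74333728e+00] [ 0.47473886 -0.49587585 -0.33579806] 59.54033843622642
blue [297 240   7  28  45] [298.6 253. ] depthmed [580.6  27.9  94.4] ray [580.9  27.6  94.4] tcp [596.8  22.7 162.8] d [-15.9   4.8 -68.4]
```

View pics/w4.png

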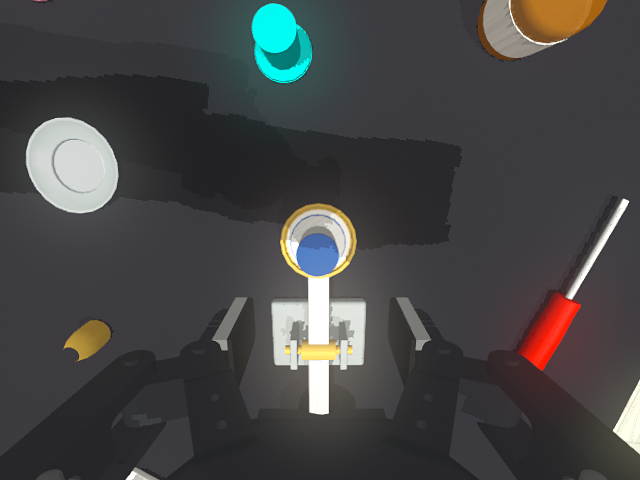

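Blue stands centred in the pan (cap at 317,254) and released. Next, orange.

arm_command --series '[100, 14.3, -1.4, 1.5, 0, 100, 14.3, -1.4, 1.5, 0, 100, 14.3, -1.4, 1.5, 0, 100, 14.3, -1.4, 1.5, 0, 100, 14.3, -1.4, 1.5, 0]'

```text
clock: 8.1
eef_pos: [552.6, 168.2, 142.9]
tool_rot: [-3.137, -0.004, 1.753]
force: [0.3, 0.5, 1.4]
width: 85.4
gripper_force: 0.0
```

arm_command --series '[100, 14.3, -1.4, 1.5, 0, 100, 14.3, -1.4, 1.5, 0, 100, 14.3, -1.4, 1.5, 0, 100, 14.3, -1.4, 1.5, 0, 100, 14.3, -1.4, 1.5, 0]'

```text
clock: 8.52
eef_pos: [514.3, 305.7, 128.1]
tool_rot: [-3.138, -0.003, 1.752]
force: [-0.5, 1.1, 0.4]
width: 85.8
gripper_force: 0.0
```

```bash
sed -i "s/((8,180,120),(20,255,255))/((8,180,120),(32,255,255))/" h.py; python3 - <<'E'
from h import *
slug('orange','w5'); print(monitor.read_state()['tool_rot'])
E
```

```text
orange [ 306  250   44   41 1382] [327.4 270.2] depthmed [517.8 303.1  62.1] ray [517.9 303.1  62.1] tcp [514.3 305.7 128.1] d [  3.6  -2.6 -66. ]
[-3.13847398e+00  5.77327550e-05  1.74849815e+00]
```

arm_command --series '[100, 0, 0, 3, 0, 100, 0, 0, 3, 0, 100, 0, 0, 3, 0, 100, 0, 0, 3, 0, 100, 0, 0, 3, 0]'

```text
clock: 8.98
eef_pos: [519.1, 298.8, 101.1]
tool_rot: [3.14, -0.0, 1.742]
force: [-0.4, 0.4, -0.6]
width: 85.6
gripper_force: 0.0
```

```bash
python3 - <<'E'
from h import *
slug('orange'); print(monitor.read_state()['tool_rot'])
E
```

```text
orange [ 298  250   49   48 1822] [321.8 273.5] depthmed [517.9 303.2  62.1] ray [517.9 303.3  62.1] tcp [519.1 298.8 101.1] d [ -1.1   4.5 -39. ]
[ 3.14003817e+00 -3.64728817e-04  1.74244066e+00]
```

arm_command --series '[100, 0.45, 0, 4, 0, 100, 0.45, 0, 7.6, 0, 100, 0.45, 0, 7.6, 0, 100, 0.45, 0, 7.6, 0, 100, 0.45, 0, 7.6, 0]'

```text
clock: 9.45
eef_pos: [518.6, 304.4, 26.0]
tool_rot: [3.139, -0.001, 1.743]
force: [0.7, 0.2, 0.5]
width: 85.2
gripper_force: 0.0
```

arm_command --series '[0, 0, 0, 0, 0, 0, 0, 0, 0, 0, 0, 0, 0, 0, 0, 0, 0, 0, 0, 0, 0, 0, 0, 0, 0]'

```text
clock: 9.87
eef_pos: [517.8, 304.3, 25.0]
tool_rot: [3.14, -0.001, 1.744]
force: [2.2, 1.1, 6.2]
width: 26.2
gripper_force: 60.4
```

arm_command --series '[0, 0, 0, 0, 0, 0, 0, 0, 0, 0, 0, 0, 0, 0, 0, 0, 0, 0, 0, 0, 0, 0, 0, 0, 0]'

```text
clock: 10.28
eef_pos: [517.8, 304.3, 25.0]
tool_rot: [3.14, -0.0, 1.743]
force: [-0.3, -0.7, 6.2]
width: 26.6
gripper_force: 58.5
```

arm_command --series '[0, 0, 0, -3, 0, 0, 0, 0, -7, 0, 0, 0, 0, -11, 0, 0, 0, 0, -11, 0, 0, 0, 0, -11, 0]'

```text
clock: 10.7
eef_pos: [518.8, 304.9, 136.6]
tool_rot: [3.137, -0.002, 1.743]
force: [-0.8, -0.3, -1.5]
width: 26.0
gripper_force: 59.3
```

arm_command --series '[0, 0, 0, 0, 0, 0, 0, 0, 0, 0, 0, 0, 0, 0, 0, 0, 0, 0, 0, 0, 0, 0, 0, 0, 0]'

```text
clock: 11.12
eef_pos: [516.8, 303.7, 133.1]
tool_rot: [-3.14, 0.001, 1.744]
force: [0.6, -1.1, 0.3]
width: 26.4
gripper_force: 59.3
```

Orange weighs under 1 N, so blue is the heavy one. Carrying orange to the far pan.

arm_command --series '[0, -16.3, 0.9, -4, 0, 0, -16.3, 0.9, -4, 0, 0, -16.3, 0.9, -4, 0, 0, -16.3, 0.9, -4, 0, 0, -16.3, 0.9, -4, 0]'

```text
clock: 11.53
eef_pos: [557.5, 133.5, 175.6]
tool_rot: [3.139, 0.007, 1.731]
force: [0.2, -2.0, -0.6]
width: 26.4
gripper_force: 59.3
```

arm_command --series '[0, -16.4, 0.9, 0, 0, 0, -16.4, 0.9, 0, 0, 0, -16.4, 0.9, 0, 0, 0, -16.4, 0.9, 0, 0, 0, -16.4, 0.9, 0, 0]'

```text
clock: 11.95
eef_pos: [592.5, -27.3, 173.8]
tool_rot: [-3.141, 0.008, 1.73]
force: [1.6, -1.5, -1.0]
width: 26.2
gripper_force: 59.3
```

arm_command --series '[0, -16.4, 0.9, 0, 0, 0, -16.4, 0.9, 0, 0, 0, -16.4, 0.9, 0, 0, 0, -16.4, 0.9, 0, 0, 0, -16.4, 0.9, 0, 0]'

```text
clock: 12.37
eef_pos: [628.2, -187.4, 173.6]
tool_rot: [-3.141, 0.009, 1.731]
force: [0.2, -2.5, 0.7]
width: 26.0
gripper_force: 59.4
```

arm_command --series '[0, 0, 0, 0, 0, 0, 0, 0, 0, 0, 0, 0, 0, 0, 0, 0, 0, 0, 0, 0, 0, 0, 0, 0, 0]'

```text
clock: 12.78
eef_pos: [628.5, -173.1, 174.2]
tool_rot: [3.142, -0.001, 1.746]
force: [0.4, 0.8, -1.2]
width: 26.0
gripper_force: 59.4
```

```bash
python3 - <<'E'
from h import *
s=monitor.read_state();print(s['eef_pos'],s['tool_rot'],s['force'])
for n in ['side','scene']:
    p,d,m=grab(n); C=cloud(d,m)
    mk=cv2.inRange(cv2.cvtColor(p,cv2.COLOR_RGB2HSV),(15,80,60),(35,255,255))
    ok=(mk>0)&(abs(C[:,:,0]-628)<45)&(abs(C[:,:,1]+175)<45)&(C[:,:,2]>45)&(C[:,:,2]<70)
    print(n,ok.sum(),[np.percentile(C[ok][:,i],[5,50,95]).round(1) for i in range(3)])
    np.savez('l_'+n,p=p,d=d)
E
```

```text
[ 628.45828122 -173.14177396  174.22098402] [ 3.14154249e+00 -6.45765147e-04  1.74603794e+00] [ 0.41944716  0.84224288 -1.18537794]
side 301 [array([598.8, 623.8, 655.6]), array([-206.1, -179.4, -147.5]), array([53.3, 57.9, 63.6])]
scene 123 [array([604.4, 641.3, 662.8]), array([-202.4, -166.2, -146.4]), array([49.7, 56.3, 62.3])]
```

arm_command --series '[0, 0, 0, 4, 0, 0, 0, 0, 7, 0, 0, 0, 0, 8.2, 0, 0, 0, 0, 8.2, 0, 0, 0, 0, 8.2, 0]'

```text
clock: 13.3
eef_pos: [628.5, -174.9, 92.3]
tool_rot: [-3.141, -0.0, 1.744]
force: [0.3, 0.2, -0.9]
width: 26.3
gripper_force: 59.3
```

arm_command --series '[0, 0, 0, 0.2, 0, 0, 0, 0, 0.4, 0, 0, 0, 0, 0.6, 0, 0, 0, 0, 0.7, 0, 0, 0, 0, 0.7, 0]'

```text
clock: 13.72
eef_pos: [628.4, -175.1, 85.5]
tool_rot: [3.141, 0.0, 1.743]
force: [0.1, -1.5, -1.7]
width: 25.9
gripper_force: 59.3
```

```bash
python3 - <<'E'
from h import *
s=monitor.read_state();print(s['eef_pos'],s['tool_rot'],s['force'])
p,d,m=grab('side'); p2,_,m2=grab('scene')
f=lambda M,X:cv2.projectPoints(np.array([X],float),cv2.Rodrigues(np.array(M['R']))[0],np.array(M['t']),np.array(M['mtx']),np.array(M['dist_coeffs']))[0].ravel().astype(int)
o=[]
for P,M in ((p,m),(p2,m2)):
    u,v=f(M,[628,-175,60]); o.append(cv2.resize(P[v-50:v+50,u-65:u+65],None,fx=3,fy=3,interpolation=2))
cv2.imwrite('pics/c3.png',np.hstack(o)[:,:,::-1])
E
```

```text
[ 628.40198484 -175.06755759   85.48109159] [3.14117086e+00 1.56226133e-04 1.74347371e+00] [ 0.11195357 -1.49347879 -1.72885277]
```

View pics/c3.png

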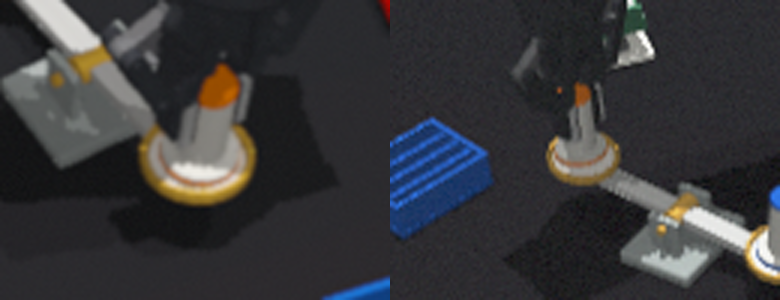

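The orange weight sits centred over the far pan, just above its floor.

arm_command --series '[0, 0, 0, 0.05, 0, 0, 0, 0, 0.1, 0, 0, 0, 0, 0.15, 0, 0, 0, 0, 0.2, 0, 0, 0, 0, 0.2, 0]'

```text
clock: 14.23
eef_pos: [628.5, -175.2, 83.5]
tool_rot: [3.141, 0.0, 1.744]
force: [0.3, -0.1, 3.2]
width: 26.2
gripper_force: 59.8
```

arm_command --series '[0, 0, 0, 0.05, 0, 0, 0, 0, 0.1, 0, 0, 0, 0, 0.1, 0, 0, 0, 0, 0.1, 0, 0, 0, 0, 0.1, 0]'

```text
clock: 14.65
eef_pos: [628.6, -175.4, 82.3]
tool_rot: [3.141, 0.001, 1.743]
force: [-0.2, -1.8, 2.3]
width: 26.1
gripper_force: 59.9
```

arm_command --series '[0, 0, 0, 0.05, 0, 0, 0, 0, 0.1, 0, 0, 0, 0, 0.1, 0, 0, 0, 0, 0.1, 0, 0, 0, 0, 0.1, 0]'

```text
clock: 15.07
eef_pos: [628.4, -175.1, 81.1]
tool_rot: [3.141, 0.0, 1.744]
force: [0.3, -1.9, 2.6]
width: 26.2
gripper_force: 59.9
```

arm_command --series '[40, 0, 0, -0.1, 0, 60, 0, 0, -0.1, 0, 70, 0, 0, -0.1, 0, 70, 0, 0, -0.1, 0, 70, 0, 0, -0.1, 0]'

```text
clock: 15.48
eef_pos: [628.1, -174.7, 81.9]
tool_rot: [-3.141, -0.001, 1.744]
force: [0.2, -0.4, -0.4]
width: 59.7
gripper_force: 0.0
```

arm_command --series '[70, 0, 0, -2.5, 0, 70, 0, 0, -6, 0, 70, 0, 0, -10, 0, 70, 0, 0, -12, 0, 70, 0, 0, -12, 0]'

```text
clock: 15.9
eef_pos: [631.7, -175.8, 208.0]
tool_rot: [3.132, 0.004, 1.743]
force: [0.7, -0.1, 0.4]
width: 59.9
gripper_force: 0.0
```

```bash
python3 - <<'E'
from h import *
s=monitor.read_state();print(s['eef_pos'],s['tool_rot'],s['force'],s['width'])
slug('orange','w6')
for n in ['side','scene']:
    p,d,m=grab(n,'x_'+n); C=cloud(d,m); h=cv2.cvtColor(p,cv2.COLOR_RGB2HSV)
    for k,(a,b) in {'blue':((105,150,80),(125,255,255)),'orange':((8,170,110),(20,255,255))}.items():
        ok=(cv2.inRange(h,a,b)>0)&(abs(C[:,:,0]-611)<70)&(abs(C[:,:,1]+76)<150)&(C[:,:,2]>80)
        print(n,k,ok.sum(),np.median(C[ok],0).round(1), np.argwhere(ok).mean(0).round())
E
```

```text
[ 631.7000177  -175.75358545  208.04974725] [3.13201635 0.00399412 1.74341742] [ 0.6632797  -0.10313446  0.35370161] 59.90229411835486
orange [ 296  224   38   39 1199] [314.4 243.2] depthmed [ 625.8 -168.8  118.7] ray [ 625.8 -168.9  118.7] tcp [ 631.7 -175.8  208. ] d [ -5.9   6.9 -89.3]
side blue 133 [591.9  25.2  94.1] [234. 337.]
side orange 199 [ 625.  -170.8  117.9] [300. 403.]
scene blue 81 [595.   27.1  91.9] [255. 323.]
scene orange 65 [ 629.4 -171.6  116.2] [222. 254.]
```

View pics/x_side.png

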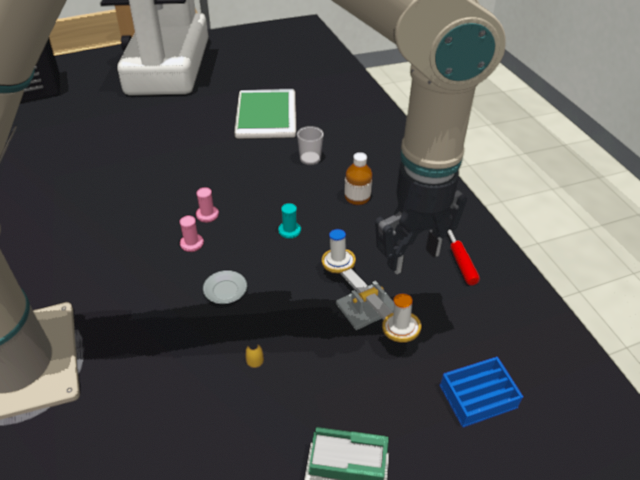

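Both weights stand released on their pans, with blue (side 337,235) dropped and orange (403,300) up. So blue goes to the keeper; it leans 7° in the pan, so I will set it upright on the bench and re-grasp it.

arm_command --series '[100, 10.1, 0, 2.5, 0, 100, 10.1, 0, 2.5, 0, 100, 10.1, 0, 2.5, 0, 100, 10.1, 0, 2.5, 0, 100, 10.1, 0, 2.5, 0]'

```text
clock: 16.47
eef_pos: [609.5, -73.4, 175.1]
tool_rot: [-3.138, -0.002, 1.747]
force: [0.5, -1.0, 0.2]
width: 85.3
gripper_force: 0.0
```

arm_command --series '[100, 10.1, 0, 2.5, 0, 100, 10.1, 0, 2.5, 0, 100, 10.1, 0, 2.5, 0, 100, 10.1, 0, 2.5, 0, 100, 10.1, 0, 2.5, 0]'

```text
clock: 16.88
eef_pos: [593.1, 23.9, 151.1]
tool_rot: [-3.14, 0.0, 1.745]
force: [0.1, -0.6, 0.4]
width: 85.0
gripper_force: 0.0
```

arm_command --series '[100, 0, 0, 0, 0, 100, 0, 0, 0, 0, 100, 0, 0, 0, 0, 100, 0, 0, 0, 0, 100, 0, 0, 0, 0]'

```text
clock: 17.3
eef_pos: [593.8, 23.0, 152.3]
tool_rot: [3.141, 0.0, 1.742]
force: [0.1, 0.2, 0.1]
width: 85.6
gripper_force: 0.0
```

```bash
python3 - <<'E'
from h import *
slug('blue')
s=monitor.read_state();print(s['eef_pos'],s['tool_rot'])
E
```

```text
blue [301 252   6  21  40] [302.5 260.2] depthmed [580.4  27.7  94.6] ray [580.7  27.   94.6] tcp [593.8  23.  152.3] d [-13.2   4.  -57.7]
[593.70918782  23.31806504 152.29160254] [3.14133457e+00 1.31147836e-04 1.74255275e+00]
```

arm_command --series '[100, 0, 0, 4, 0, 100, 0, 0, 7, 0, 100, 0, 0, 9, 0, 100, 0, 0, 9, 0, 100, 0, 0, 9, 0]'

```text
clock: 17.77
eef_pos: [593.0, 23.8, 61.6]
tool_rot: [-3.14, -0.0, 1.743]
force: [0.7, 0.4, 0.6]
width: 85.4
gripper_force: 0.0
```

arm_command --series '[0, 0, 0, 0, 0, 0, 0, 0, 0, 0, 0, 0, 0, 0, 0, 0, 0, 0, 0, 0, 0, 0, 0, 0, 0]'

```text
clock: 18.18
eef_pos: [594.3, 24.1, 63.2]
tool_rot: [3.14, 0.0, 1.743]
force: [-0.1, 0.0, 12.5]
width: 26.7
gripper_force: 58.0
```

arm_command --series '[0, 0, 0, -0.5, 0, 0, 0, 0, -2, 0, 0, 0, 0, -5, 0, 0, 0, 0, -8, 0, 0, 0, 0, -8, 0]'

```text
clock: 18.6
eef_pos: [597.0, 24.2, 147.6]
tool_rot: [3.132, 0.001, 1.743]
force: [1.6, -0.2, -3.0]
width: 26.1
gripper_force: 60.8
```

arm_command --series '[0, 0, 0, 0, 0, 0, 0, 0, 0, 0, 0, 0, 0, 0, 0, 0, 0, 0, 0, 0, 0, 0, 0, 0, 0]'

```text
clock: 19.02
eef_pos: [592.7, 23.9, 140.9]
tool_rot: [-3.139, -0.0, 1.744]
force: [0.5, -0.3, -2.3]
width: 26.6
gripper_force: 60.8
```

arm_command --series '[0, -11.5, -7.8, 0, 0, 0, -11.5, -7.8, 0, 0, 0, -11.5, -7.8, 0, 0, 0, -11.5, -7.8, 0, 0, 0, -11.5, -7.8, 0, 0]'

```text
clock: 19.43
eef_pos: [533.3, -109.0, 141.5]
tool_rot: [-3.137, 0.003, 1.735]
force: [-0.7, -0.3, -4.1]
width: 26.4
gripper_force: 61.3
```

arm_command --series '[0, -11.5, -7.8, 0, 0, 0, -11.5, -7.8, 0, 0, 0, -11.5, -7.8, 0, 0, 0, -11.5, -7.8, 0, 0, 0, -11.5, -7.8, 0, 0]'

```text
clock: 19.85
eef_pos: [476.7, -234.5, 141.6]
tool_rot: [-3.139, 0.002, 1.736]
force: [-0.1, 0.6, -3.3]
width: 26.2
gripper_force: 61.5
```

arm_command --series '[0, 0, 0, 4, 0, 0, 0, 0, 7, 0, 0, 0, 0, 10, 0, 0, 0, 0, 10.5, 0, 0, 0, 0, 10.5, 0]'

```text
clock: 20.27
eef_pos: [478.6, -227.6, 35.3]
tool_rot: [-3.138, -0.003, 1.745]
force: [0.2, 0.6, -2.6]
width: 26.3
gripper_force: 62.4
```

```bash
python3 - <<'E'
from h import *
s=monitor.read_state();print(s['eef_pos'],s['tool_rot'],s['force'])
p,d,m=grab('side','s7')
f=lambda M,X:cv2.projectPoints(np.array([X],float),cv2.Rodrigues(np.array(M['R']))[0],np.array(M['t']),np.array(M['mtx']),np.array(M['dist_coeffs']))[0].ravel().astype(int)
print(f(m,s['eef_pos']))
E
```

```text
[ 478.57336039 -227.60108675   35.29954468] [-3.13810502 -0.00317519  1.74508557] [ 0.20283436  0.5629564  -2.61369471]
[326 385]
```

arm_command --series '[0, 0, 0, 0.1, 0, 0, 0, 0, 0.2, 0, 0, 0, 0, 0.3, 0, 0, 0, 0, 0.3, 0, 0, 0, 0, 0.3, 0]'

```text
clock: 20.73
eef_pos: [479.8, -229.6, 34.9]
tool_rot: [3.141, 0.001, 1.743]
force: [0.2, 0.2, -2.8]
width: 26.4
gripper_force: 62.4
```

arm_command --series '[0, 0, 0, 0.05, 0, 0, 0, 0, 0.1, 0, 0, 0, 0, 0.15, 0, 0, 0, 0, 0.15, 0, 0, 0, 0, 0.15, 0]'

```text
clock: 21.15
eef_pos: [479.5, -229.5, 32.8]
tool_rot: [3.141, 0.0, 1.743]
force: [-0.8, -0.1, -0.5]
width: 26.7
gripper_force: 62.8
```

arm_command --series '[0, 0, 0, 0.05, 0, 0, 0, 0, 0.1, 0, 0, 0, 0, 0.15, 0, 0, 0, 0, 0.15, 0, 0, 0, 0, 0.15, 0]'

```text
clock: 21.57
eef_pos: [479.7, -229.9, 32.4]
tool_rot: [3.141, 0.001, 1.743]
force: [-2.6, 0.1, 12.6]
width: 26.1
gripper_force: 63.9
```

arm_command --series '[40, 0, 0, 0, 0, 60, 0, 0, 0, 0, 70, 0, 0, 0, 0, 80, 0, 0, 0, 0, 80, 0, 0, 0, 0]'

```text
clock: 21.98
eef_pos: [479.4, -229.3, 30.9]
tool_rot: [-3.141, -0.0, 1.744]
force: [0.5, 0.1, -0.5]
width: 68.8
gripper_force: 0.0
```

arm_command --series '[100, 0, 0, -4, 3.3, 100, 0, 0, -8, 6.6, 100, 0, 0, -12, 9.9, 100, 0, 0, -16, 9.9, 100, 0, 0, -16, 9.9]'

```text
clock: 22.4
eef_pos: [483.7, -231.3, 198.2]
tool_rot: [3.129, 0.005, 1.57]
force: [1.5, -0.9, -0.2]
width: 85.4
gripper_force: 0.0
```

arm_command --series '[100, -12, -1, -1, 0, 100, -12, -1, -1, 0, 100, -12, -1, -1, 0, 100, -12, -1, -1, 0, 100, -12, -1, -1, 0]'

```text
clock: 22.82
eef_pos: [468.1, -352.2, 200.8]
tool_rot: [-3.141, 0.001, 1.566]
force: [0.6, -0.4, -0.8]
width: 85.6
gripper_force: 0.0
```

arm_command --series '[100, 0, 0, 0, 0, 100, 0, 0, 0, 0, 100, 0, 0, 0, 0, 100, 0, 0, 0, 0, 100, 0, 0, 0, 0]'

```text
clock: 23.23
eef_pos: [469.8, -348.4, 201.2]
tool_rot: [3.142, -0.0, 1.572]
force: [0.3, -0.5, -0.2]
width: 85.6
gripper_force: 0.0
```

```bash
python3 - <<'E'
from h import *
s=monitor.read_state();print(s['eef_pos'],s['tool_rot'])
p,d,m=slug('blue','w8'); C=cloud(d,m)
mk=cv2.inRange(cv2.cvtColor(p,cv2.COLOR_RGB2HSV),(60,70,30),(90,255,255))
ok=(mk>0)&(abs(C[:,:,0]-470)<90)&(abs(C[:,:,1]+363)<70)&(C[:,:,2]>35)
q=C[ok]; print(len(q),np.percentile(q[:,2],[5,25,50,75,95]).round(1))
top=ok&(C[:,:,2]>np.percentile(q[:,2],75)-3)
t=C[top]; r=cv2.minAreaRect(t[:,:2].astype(np.float32)); print('top rect',r, np.argwhere(top).min(0),np.argwhere(top).max(0))
w=(C[:,:,2]>35)&(abs(C[:,:,0]-r[0][0])<60)&(abs(C[:,:,1]-r[0][1])<12)&(C[:,:,2]<90)
hz,ed=np.histogram(C[w][:,2],np.arange(34,70,1)); print(list(zip(ed[:-1],hz)))
np.savez('w8',p=p,d=d,R=m['R'],t=m['t'])
E
```

```text
[ 469.80764712 -348.43814518  201.16624217] [ 3.14157894e+00 -3.21333042e-04  1.57236182e+00]
blue [ 318   70   36   39 1097] [335.3  88.9] depthmed [ 479.4 -233.    62.1] ray [ 479.5 -232.9   62.1] tcp [ 469.8 -348.4  201.2] d [   9.7  115.5 -139.1]
1046 [46.2 60.7 61.5 62.  62.7]
top rect ((465.6597900390625, -350.66680908203125), (59.61248016357422, 101.9875259399414), 61.89529800415039) [180 250] [292 385]
[(np.int64(34), np.int64(0)), (np.int64(35), np.int64(4)), (np.int64(36), np.int64(3)), (np.int64(37), np.int64(2)), (np.int64(38), np.int64(4)), (np.int64(39), np.int64(0)), (np.int64(40), np.int64(4)), (np.int64(41), np.int64(6)), (np.int64(42), np.int64(3)), (np.int64(43), np.int64(2)), (np.int64(44), np.int64(7)), (np.int64(45), np.int64(14)), (np.int64(46), np.int64(37)), (np.int64(47), np.int64(28)), (np.int64(48), np.int64(32)), (np.int64(49), np.int64(324)), (np.int64(50), np.int64(1162)), (np.int64(51), np.int64(670)), (np.int64(52), np.int64(79)), (np.int64(53), np.int64(17)), (np.int64(54), np.int64(18)), (np.int64(55), np.int64(19)), (np.int64(56), np.int64(21)), (np.int64(57), np.int64(15)), (np.int64(58), np.int64(20)), (np.int64(59), np.int64(22)), (np.int64(60), np.int64(142)), (np.int64(61), np.int64(448)), (np.int64(62), np.int64(245)), (np.int64(63), np.int64(21)), (np.int64(64), np.int64(0)), (np.int64(65), np.int64(0)), (np.int64(66), np.int64(0)), (np.int64(67), np.int64(0)), (np.int64(68), np.int64(0))]
```

View pics/w8.png

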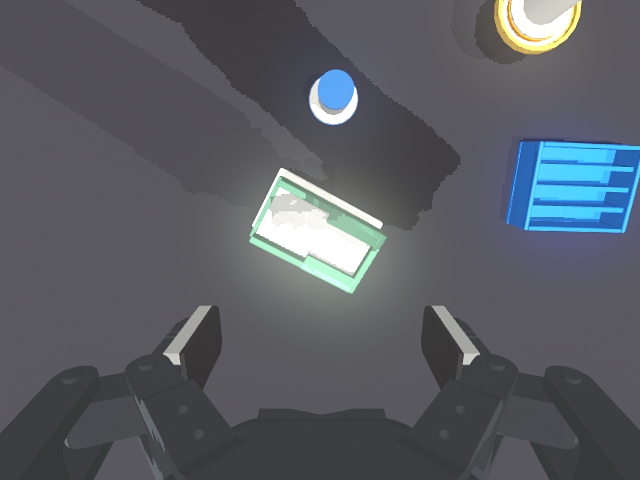

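```bash
cat > k.py <<'E'
from h import *
def keeper(p,d,m,zt=61.5,show=True):
    C=cloud(d,m); h=cv2.cvtColor(p,cv2.COLOR_RGB2HSV); g=cv2.inRange(h,(60,50,25),(95,255,255))>0
    C[:,:,:][C[:,:,2]<-50]=0
    ok=(C[:,:,2]>zt-2.5)&(C[:,:,2]<zt+3)&(abs(C[:,:,0]-466)<75)&(abs(C[:,:,1]+351)<65)&g
    v,u=np.nonzero(ok); P=np.array([onz(m,a,b,zt)[:2] for a,b in zip(u,v)])
    r=cv2.minAreaRect(P.astype(np.float32)); b=cv2.boxPoints(r)
    e=[b[1]-b[0],b[2]-b[1]]; l=max(e,key=np.linalg.norm); l=l/np.linalg.norm(l); l=l*np.sign(l[0])
    n=np.array([-l[1],l[0]]); c=np.array(r[0]); Q=np.c_[(P-c)@l,(P-c)@n]
    print('rect',np.round(r[0],1),np.round(r[1],1),'ang',np.degrees(np.arctan2(l[1],l[0])).round(2))
    for x in range(-52,54,4):
        y=Q[(Q[:,0]>=x)&(Q[:,0]<x+4),1]
        if len(y): a=y[y>0];bb=y[y<0]; print(x,len(y),'up',a.min().round(1) if len(a) else None,a.max().round(1) if len(a) else None,'dn',bb.max().round(1) if len(bb) else None,bb.min().round(1) if len(bb) else None)
    for y in (-10,-6,-2,2,6,10):
        x=Q[abs(Q[:,1]-y)<2,0]; print('y',y,np.sort(x).round(1)[:8])
    return c,l,n,Q
E
python3 - <<'E'
from k import *
f=np.load('w8.npz'); m=viewer.camera_model('wrist'); m['R']=f['R'];m['t']=f['t']
keeper(f['p'],f['d'],m)
E
```

```text
rect [ 465.8 -350.5] [ 60.  101.9] ang -28.16
-52 45 up 23.8 29.7 dn -23.6 -29.7
-48 65 up 24.3 29.4 dn -24.0 -29.7
-44 61 up 24.4 29.5 dn -24.4 -29.6
-40 63 up 24.4 30.0 dn -24.0 -29.6
-36 66 up 24.2 29.8 dn -24.4 -29.6
-32 62 up 24.3 29.8 dn -24.4 -29.6
-28 61 up 24.4 29.9 dn -24.3 -29.6
-24 58 up 24.5 29.3 dn -24.3 -29.6
-20 59 up 24.3 29.5 dn -24.3 -29.6
-16 60 up 24.3 29.1 dn -24.3 -29.6
-12 55 up 24.4 28.9 dn -24.3 -29.6
-8 47 up 24.5 28.7 dn -24.3 -29.6
-4 64 up 17.1 28.8 dn -17.0 -29.6
0 98 up 16.4 28.9 dn -16.9 -30.0
4 119 up 16.4 29.0 dn -16.9 -30.0
8 130 up 16.6 29.4 dn -16.9 -30.0
12 126 up 16.6 29.6 dn -16.9 -30.0
16 125 up 16.4 29.7 dn -16.8 -30.0
20 120 up 16.4 29.4 dn -16.8 -30.0
24 121 up 16.5 29.5 dn -16.8 -30.0
28 119 up 16.6 29.6 dn -16.8 -30.0
32 122 up 16.3 29.7 dn -16.7 -30.0
36 121 up 16.4 29.8 dn -16.7 -30.0
40 126 up 16.5 30.0 dn -16.7 -30.0
44 263 up 0.4 29.7 dn -0.0 -30.0
48 218 up 0.0 29.4 dn -0.4 -30.0
y -10 [44.5 44.6 44.8 45.1 45.2 45.4 45.5 45.8]
y -6 [44.9 45.1 45.2 45.5 45.7 46.  46.1 46.3]
y -2 [44.7 45.2 45.4 45.7 45.8 46.  46.1 46.4]
y 2 [44.6 44.9 45.  45.3 45.5 45.6 45.8 46.1]
y 6 [44.7 45.  45.2 45.3 45.5 45.8 46.  46.1]
y 10 [44.7 44.9 45.  45.2 45.5 45.6 45.8 45.9]
```

arm_command --series '[100, 3, 0.2, 0, 7, 100, 6, 0.5, 2, 14, 100, 9, 0.8, 4, 21, 100, 11.6, 1, 6, 28.2, 100, 11.6, 1, 8, 28.2]'

```text
clock: 23.7
eef_pos: [480.6, -225.8, 120.4]
tool_rot: [-3.139, -0.004, 1.082]
force: [-0.5, 0.9, 0.4]
width: 85.5
gripper_force: 0.0
```

arm_command --series '[100, 0, 0, 2, 0, 100, 0, 0, 2, 0, 100, 0, 0, 2, 0, 100, 0, 0, 2, 0, 100, 0, 0, 2, 0]'

```text
clock: 24.12
eef_pos: [480.2, -234.3, 102.4]
tool_rot: [3.139, -0.0, 1.078]
force: [-0.7, -0.6, -0.6]
width: 85.5
gripper_force: 0.0
```

```bash
python3 - <<'E'
from h import *
slug('blue'); s=monitor.read_state();print(s['eef_pos'],s['tool_rot'])
E
```

```text
blue [ 298  254   48   45 1586] [322.1 274.8] depthmed [ 480.9 -231.5   62.1] ray [ 480.8 -231.7   62.1] tcp [ 480.2 -234.3  102.4] d [  0.6   2.6 -40.3]
[ 480.18509617 -234.24535745  102.429344  ] [ 3.13910081e+00 -2.18726389e-04  1.07778863e+00]
```

arm_command --series '[100, -11.5, 3.9, 0, 0, 100, -11.5, 3.9, 0, 0, 100, -11.5, 3.9, 0, 0, 100, -11.5, 3.9, 0, 0, 100, -11.5, 3.9, 0, 0]'

```text
clock: 24.58
eef_pos: [458.2, -357.2, 102.1]
tool_rot: [3.139, 0.002, 1.072]
force: [1.1, 0.6, -0.8]
width: 85.7
gripper_force: 0.0
```

arm_command --series '[100, 0, 0, 0, 0, 100, 0, 0, 0, 0, 100, 0, 0, 0, 0, 100, 0, 0, 0, 0, 100, 0, 0, 0, 0]'

```text
clock: 25.0
eef_pos: [459.9, -352.3, 101.3]
tool_rot: [3.142, -0.0, 1.08]
force: [0.7, -0.5, 1.0]
width: 85.5
gripper_force: 0.0
```

```bash
python3 - <<'E'
from k import *
s=monitor.read_state();print(s['eef_pos'],s['tool_rot'])
p,d,m=grab('wrist','w9')
c,l,n,Q=keeper(p,d,m)
E
```

```text
[ 459.94733368 -352.25084549  101.2690514 ] [ 3.14157737e+00 -3.02449843e-04  1.08021595e+00]
rect [ 465.9 -350.3] [ 60.7 101.4] ang -28.5
-52 94 up 24.2 29.8 dn -24.1 -30.0
-48 140 up 24.2 30.3 dn -24.7 -30.0
-44 139 up 24.2 29.8 dn -24.7 -30.0
-40 139 up 24.2 29.8 dn -24.7 -29.9
-36 147 up 24.2 29.8 dn -24.6 -29.9
-32 136 up 24.3 29.9 dn -24.6 -29.9
-28 133 up 24.3 29.9 dn -24.6 -29.8
-24 150 up 24.3 29.9 dn -24.5 -29.8
-20 139 up 24.3 29.9 dn -24.5 -29.8
-16 140 up 23.8 29.9 dn -24.5 -29.8
-12 149 up 23.8 30.0 dn -24.5 -29.7
-8 145 up 23.8 30.0 dn -24.4 -29.7
-4 173 up 16.5 30.0 dn -16.1 -30.3
0 330 up 16.5 30.0 dn -17.3 -30.3
4 313 up 16.5 30.1 dn -17.3 -30.3
8 312 up 16.5 30.1 dn -15.4 -30.3
12 306 up 16.6 30.1 dn -16.0 -30.3
16 306 up 16.6 30.1 dn -16.0 -30.2
20 329 up 16.6 30.2 dn -15.3 -30.2
24 319 up 16.6 30.2 dn -15.3 -30.2
28 313 up 16.7 30.2 dn -15.3 -30.2
32 307 up 16.7 30.2 dn -15.9 -30.2
36 303 up 16.7 30.3 dn -15.9 -30.2
40 317 up 9.8 30.3 dn -10.2 -30.2
44 669 up 0.2 30.3 dn -0.4 -30.2
48 449 up 0.2 29.8 dn -0.4 -30.2
y -10 [43.9 43.9 44.3 44.4 44.4 44.5 44.5 44.6]
y -6 [44.2 44.2 44.5 44.6 44.6 44.7 44.7 44.8]
y -2 [44.2 44.3 44.3 44.4 44.4 44.5 44.8 44.9]
y 2 [44.1 44.1 44.2 44.5 44.5 44.6 44.6 44.7]
y 6 [44.2 44.2 44.3 44.3 44.4 44.4 44.7 44.8]
y 10 [44.  44.  44.4 44.5 44.5 44.6 44.6 44.7]
```

arm_command --series '[100, 11.6, -3.85, 0, 0, 100, 11.6, -3.85, 0, 0, 100, 11.6, -3.85, 0, 0, 100, 11.6, -3.85, 0, 0, 100, 11.6, -3.85, 0, 0]'

```text
clock: 25.47
eef_pos: [481.4, -229.2, 101.2]
tool_rot: [-3.141, -0.001, 1.085]
force: [-0.7, -0.6, -0.3]
width: 85.6
gripper_force: 0.0
```

arm_command --series '[100, 0, 0, 0, 0, 100, 0, 0, 0, 0, 100, 0, 0, 0, 0, 100, 0, 0, 0, 0, 100, 0, 0, 0, 0]'

```text
clock: 25.88
eef_pos: [480.0, -233.8, 101.1]
tool_rot: [3.141, 0.0, 1.077]
force: [0.1, 0.8, -0.5]
width: 85.2
gripper_force: 0.0
```

```bash
python3 - <<'E'
from h import *
slug('blue'); s=monitor.read_state();print(s['eef_pos'],s['tool_rot'])
E
```

```text
blue [ 298  255   49   45 1598] [323.2 276. ] depthmed [ 481.  -231.4   62.1] ray [ 480.9 -231.6   62.1] tcp [ 480.  -233.8  101.1] d [  0.9   2.2 -39. ]
[ 480.04838088 -233.58570109  101.12164154] [3.14156172e+00 1.70479127e-04 1.07714229e+00]
```

arm_command --series '[100, 0.2, 0, 3, 0, 100, 0.2, 0, 6, 0, 100, 0.2, 0, 7.6, 0, 100, 0.2, 0, 7.6, 0, 100, 0.2, 0, 7.6, 0]'

```text
clock: 26.35
eef_pos: [480.7, -231.1, 24.6]
tool_rot: [-3.14, 0.0, 1.078]
force: [0.1, 0.3, 0.6]
width: 85.3
gripper_force: 0.0
```

arm_command --series '[0, 0, 0, 0, 0, 0, 0, 0, 0, 0, 0, 0, 0, 0, 0, 0, 0, 0, 0, 0, 0, 0, 0, 0, 0]'

```text
clock: 26.77
eef_pos: [482.0, -231.3, 26.1]
tool_rot: [3.14, -0.0, 1.078]
force: [-0.4, 0.3, 9.0]
width: 27.1
gripper_force: 58.6
```

arm_command --series '[0, 0, 0, 0, 0, 0, 0, 0, 0, 0, 0, 0, 0, 0, 0, 0, 0, 0, 0, 0, 0, 0, 0, 0, 0]'

```text
clock: 27.18
eef_pos: [481.9, -231.3, 26.2]
tool_rot: [3.14, -0.0, 1.078]
force: [0.1, -0.2, 5.1]
width: 27.3
gripper_force: 58.8
```

arm_command --series '[0, 0, 0, -3, 0, 0, 0, 0, -6, 0, 0, 0, 0, -9, 0, 0, 0, 0, -9, 0, 0, 0, 0, -9, 0]'

```text
clock: 27.6
eef_pos: [482.3, -231.3, 116.7]
tool_rot: [3.138, -0.0, 1.079]
force: [-0.7, -1.4, -3.1]
width: 27.5
gripper_force: 62.5
```

arm_command --series '[0, 0, 0, 0, 0, 0, 0, 0, 0, 0, 0, 0, 0, 0, 0, 0, 0, 0, 0, 0, 0, 0, 0, 0, 0]'

```text
clock: 28.02
eef_pos: [480.8, -230.8, 114.3]
tool_rot: [-3.14, 0.0, 1.079]
force: [0.0, 0.5, -3.7]
width: 27.0
gripper_force: 62.5
```

arm_command --series '[0, -11.2, 1.5, 0, 0, 0, -11.2, 1.5, 0, 0, 0, -11.2, 1.5, 0, 0, 0, -11.2, 1.5, 0, 0, 0, -11.2, 1.5, 0, 0]'

```text
clock: 28.43
eef_pos: [439.9, -339.2, 114.7]
tool_rot: [-3.141, 0.001, 1.073]
force: [0.3, 0.9, -2.4]
width: 26.9
gripper_force: 62.6
```

arm_command --series '[0, 0, 0, 0.5, 0, 0, 0, 0, 1, 0, 0, 0, 0, 1.5, 0, 0, 0, 0, 1.8, 0, 0, 0, 0, 1.8, 0]'

```text
clock: 28.85
eef_pos: [441.5, -335.5, 96.0]
tool_rot: [-3.14, -0.001, 1.08]
force: [0.7, 0.4, -2.9]
width: 27.3
gripper_force: 62.6
```

arm_command --series '[0, 0, 0, 0, 0, 0, 0, 0, 0, 0, 0, 0, 0, 0, 0, 0, 0, 0, 0, 0, 0, 0, 0, 0, 0]'

```text
clock: 29.27
eef_pos: [441.7, -336.9, 97.3]
tool_rot: [3.141, 0.0, 1.079]
force: [0.6, 0.3, -3.2]
width: 26.6
gripper_force: 62.6
```

```bash
python3 - <<'E'
from h import *
s=monitor.read_state();print(s['eef_pos'],s['tool_rot'],s['force'])
p,d,m=grab('wrist'); P=s['eef_pos']
p2,_,m2=grab('side')
e=np.array([440.8,-336.9]);t=(P[:2]-e); print('in keeper: along',t@[.8805,-.4741],'across',t@[.4741,.8805])
a=cv2.resize(p[180:380,210:430],None,fx=2.3,fy=2.3,interpolation=2); b=cv2.resize(p2[360:480,300:400],None,fx=2.8,fy=2.8,interpolation=2)
o=np.zeros((470,800,3),np.uint8);o[:460,:506]=a[:460,:506];o[:336,510:790]=b
cv2.imwrite('pics/c10.png',o[:,:,::-1])
E
```

```text
[ 441.6815272  -336.88364455   97.33557426] [3.14122087e+00 2.14067404e-05 1.07854283e+00] [ 0.63734467  0.26333652 -3.19309052]
in keeper: along 0.7684305833250651 across 0.4323330170587748
```

View pics/c10.png

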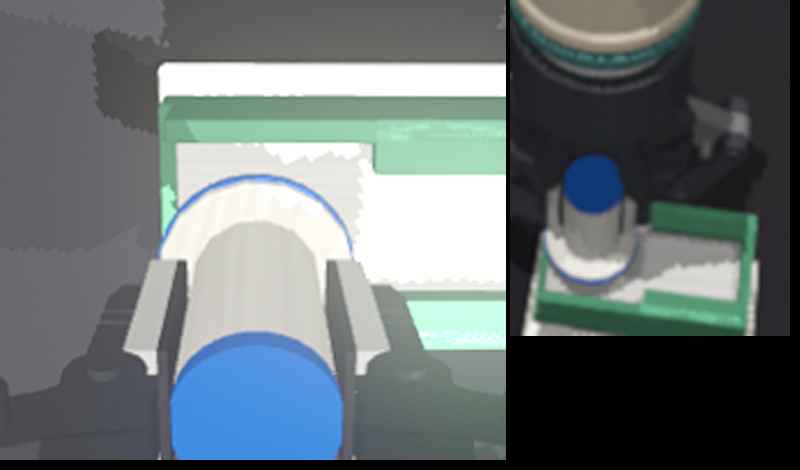

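```bash
python3 - <<'E'
from k import *
s=monitor.read_state(); p,d,m=grab('wrist'); P=s['eef_pos']
h=cv2.cvtColor(p,cv2.COLOR_RGB2HSV); mk=cv2.inRange(h,(100,80,40),(128,255,255))
col=[(u,np.nonzero(mk[235:300,u])[0][0]+235) for u in range(306,336,3) if mk[235:300,u].any()]
c=np.array([465.9,-350.4]);l=np.array([.8805,-.4741]);n=np.array([.4741,.8805])
print(col)
top=min(v for u,v in col)
for u,v in col:
    q=onz(m,u,v-.5,P[2]-26)[:2]-c; dx=q@l-((P[:2]-c)@l); print(u,v,'along',round(q@l,1),'centre across',round(q@n-np.sqrt(22**2-min(dx*dx,400)),2))
print('tcp along/across',(P[:2]-c)@l,(P[:2]-c)@n)
# strip at the open end, from the close keeper view saved as picture: use fresh depth
C=cloud(d,m); X=(C[:,:,:2]-c)@l; Y=(C[:,:,:2]-c)@n
for a in range(-54,-30,2):
    k=(X>a)&(X<a+2)&(Y>14)&(Y<22)&(C[:,:,2]>0); print(a,k.sum(),np.median(C[k][:,2]).round(1) if k.any() else '')
E
```

```text
[(306, np.int64(258)), (309, np.int64(257)), (312, np.int64(257)), (315, np.int64(256)), (318, np.int64(256)), (321, np.int64(256)), (324, np.int64(256)), (327, np.int64(257)), (330, np.int64(257)), (333, np.int64(258))]
306 258 along -37.0 centre across -1.92
309 257 along -35.4 centre across -2.02
312 257 along -33.9 centre across -2.53
315 256 along -32.3 centre across -2.38
318 256 along -30.8 centre across -2.65
321 256 along -29.2 centre across -2.81
324 256 along -27.7 centre across -2.85
327 257 along -26.1 centre across -3.34
330 257 along -24.6 centre across -3.16
333 258 along -23.0 centre across -3.42
tcp along/across -27.780943250371987 0.4161412636453241
-54 147 165.4
-52 560 172.3
-50 1007 181.3
-48 1143 183.4
-46 1113 183.8
-44 1158 183.1
-42 1089 184.0
-40 732 190.5
-38 263 192.5
-36 92 77.1
-34 104 76.1
-32 100 77.9
```

```bash
python3 - <<'E'
from k import *
s=monitor.read_state(); p,d,m=grab('wrist'); P=s['eef_pos']
c=np.array([465.9,-350.4]);l=np.array([.8805,-.4741]);n=np.array([.4741,.8805])
C=cloud(d,m); X=(C[:,:,:2]-c)@l; Y=(C[:,:,:2]-c)@n
for v in range(238,282,2): print(v,p[v,320],C[v,320,2].round(1),Y[v,320].round(1))
k=(C[:,:,2]>129)&(C[:,:,2]<138)&(cv2.inRange(cv2.cvtColor(p,cv2.COLOR_RGB2HSV),(100,80,40),(128,255,255))>0)
print('cap n',k.sum(),'z',np.percentile(C[k][:,2],[5,50,95]),'X',np.percentile(X[k],[1,50,99]),'Y',np.percentile(Y[k],[1,50,99]),np.argwhere(k).min(0),np.argwhere(k).max(0))
# neck silhouette at mid height, foot silhouette columns
k=(C[:,:,2]>74)&(C[:,:,2]<84)&(abs(Y)<32); print('foot X',np.percentile(X[k],[1,99]),'Ymax',np.percentile(Y[k],[99,99.8]),'ztop',np.median(C[k][:,2]))
print((P[:2]-c)@l,(P[:2]-c)@n,P[2])
E
```

```text
238 [148 205 171] 61.2 25.8
240 [148 204 171] 61.8 24.9
242 [224 227 218] 50.4 20.5
244 [229 228 222] 50.4 19.4
246 [230 230 224] 51.2 18.4
248 [229 230 223] 51.2 17.2
250 [228 227 222] 51.2 16.0
252 [231 231 225] 50.4 14.6
254 [235 233 225] 50.0 13.2
256 [113 144 194] 76.6 20.6
258 [171 191 229] 76.3 19.5
260 [244 242 231] 78.8 19.2
262 [251 250 241] 79.5 18.4
264 [250 248 239] 79.2 17.3
266 [250 248 240] 78.8 16.1
268 [251 249 240] 78.3 14.8
270 [251 249 241] 79.7 14.3
272 [251 250 241] 79.9 13.3
274 [252 250 242] 79.0 11.9
276 [227 225 217] 81.0 11.6
278 [213 212 203] 82.2 11.0
280 [214 212 204] 85.8 11.4
cap n 4336 z [131.53995162 133.18845263 134.07830027] X [-42.35737744 -29.29587069 -16.19481936] Y [-15.01493762  -0.51589965  11.88800291] [324 283] [395 359]
foot X [-49.45737455  -8.80886852] Ymax [20.24189707 20.50746048] ztop 79.02034173186631
-27.804581059215415 0.4067571798631048 97.26256214349316
```

arm_command --series '[0, 0.14, 0.27, 0, 0, 0, 0.14, 0.27, 0.2, 0, 0, 0.14, 0.27, 0.4, 0, 0, 0.14, 0.27, 0.6, 0, 0, 0.14, 0.27, 0.8, 0]'

```text
clock: 29.88
eef_pos: [444.5, -336.7, 88.8]
tool_rot: [-3.141, -0.0, 1.079]
force: [-0.6, 0.3, -2.9]
width: 27.1
gripper_force: 62.6
```

arm_command --series '[0, 0, 0, 0.1, 0, 0, 0, 0, 0.2, 0, 0, 0, 0, 0.3, 0, 0, 0, 0, 0.4, 0, 0, 0, 0, 0.4, 0]'

```text
clock: 30.3
eef_pos: [444.6, -336.8, 85.0]
tool_rot: [-3.141, -0.0, 1.079]
force: [0.5, 0.0, -3.5]
width: 26.9
gripper_force: 62.6
```

```bash
cat > c.py <<'E'
from k import *
s=monitor.read_state(); p,d,m=grab('wrist'); P=s['eef_pos']
c=np.array([465.9,-350.4]);l=np.array([.8805,-.4741]);n=np.array([.4741,.8805])
C=cloud(d,m); X=(C[:,:,:2]-c)@l; Y=(C[:,:,:2]-c)@n; z=P[2]-26+62
k=(C[:,:,2]>z-4)&(C[:,:,2]<z+4)&(cv2.inRange(cv2.cvtColor(p,cv2.COLOR_RGB2HSV),(100,80,40),(128,255,255))>0)
print('cap z',np.median(C[k][:,2]).round(1),'X',np.percentile(X[k],[1,99]).mean().round(1),'Y',np.percentile(Y[k],[1,99]).mean().round(1))
zf=z-54; k=(C[:,:,2]>zf-4)&(C[:,:,2]<zf+2)&(abs(Y)<23)&(Y>12)&(abs(X-(P[:2]-c)@l)<6); print('foot Y', np.percentile(Y[k],99) if k.any() else None)
print('tcp',((P[:2]-c)@l).round(1),((P[:2]-c)@n).round(1),P[2].round(1),s['force'].round(1))
E
python3 c.py
```

```text
cap z 120.9 X -26.7 Y -0.1
foot Y 21.88392127888622
tcp -25.2 1.9 85.0 [ 0.5  0.  -3.5]
```

arm_command --series '[0, 0, 0, 0.15, 0, 0, 0, 0, 0.3, 0, 0, 0, 0, 0.45, 0, 0, 0, 0, 0.6, 0, 0, 0, 0, 0.6, 0]'

```text
clock: 30.77
eef_pos: [444.4, -336.7, 78.8]
tool_rot: [-3.141, -0.0, 1.079]
force: [0.6, 0.5, -2.6]
width: 26.8
gripper_force: 62.6
```

arm_command --series '[0, 0, 0, 0.05, 0, 0, 0, 0, 0.1, 0, 0, 0, 0, 0.15, 0, 0, 0, 0, 0.2, 0, 0, 0, 0, 0.2, 0]'

```text
clock: 31.18
eef_pos: [444.6, -336.8, 77.1]
tool_rot: [-3.141, -0.0, 1.079]
force: [-0.4, 0.1, -2.4]
width: 26.5
gripper_force: 62.6
```

arm_command --series '[0, 0, 0, 0.05, 0, 0, 0, 0, 0.1, 0, 0, 0, 0, 0.15, 0, 0, 0, 0, 0.2, 0, 0, 0, 0, 0.2, 0]'

```text
clock: 31.6
eef_pos: [444.7, -336.9, 75.3]
tool_rot: [3.141, -0.0, 1.079]
force: [-1.4, 0.2, 1.4]
width: 27.1
gripper_force: 63.0
```

arm_command --series '[0, 0, 0, 0.05, 0, 0, 0, 0, 0.1, 0, 0, 0, 0, 0.1, 0, 0, 0, 0, 0.1, 0, 0, 0, 0, 0.1, 0]'

```text
clock: 32.02
eef_pos: [444.6, -336.9, 74.2]
tool_rot: [3.141, 0.0, 1.079]
force: [-0.7, -0.1, 3.7]
width: 27.0
gripper_force: 63.1
```

arm_command --series '[0, 0, 0, 0.05, 0, 0, 0, 0, 0.1, 0, 0, 0, 0, 0.15, 0, 0, 0, 0, 0.2, 0, 0, 0, 0, 0.2, 0]'

```text
clock: 32.43
eef_pos: [444.6, -336.9, 72.2]
tool_rot: [3.142, 0.0, 1.079]
force: [-1.4, 1.9, 5.4]
width: 26.8
gripper_force: 63.3
```

```bash
python3 c.py; python3 -c "
from h import *
F=[]
for i in range(5):
    F.append(monitor.read_state()['force'][2]); viewer.get_image('side')
print(np.round(F,1),np.mean(F))"
```

```text
cap z 108.1 X -26.6 Y -0.1
foot Y 21.096571667174643
tcp -25.1 1.8 72.2 [-1.4  1.9  5.4]
[3.8 4.6 4.7 5.  5.1] 4.631582205788614
```

arm_command --series '[0, 0, 0, 0.05, 0, 0, 0, 0.05, 0.08, 0, 0, 0, 0.2, 0.08, 0, 0, 0, 0.4, 0.08, 0, 0, 0, 0.6, 0.08, 0]'

```text
clock: 33.15
eef_pos: [448.1, -338.8, 71.0]
tool_rot: [-3.137, -0.0, 1.078]
force: [-4.6, 1.4, 6.2]
width: 26.7
gripper_force: 63.4
```

arm_command --series '[0, 0, 0.15, 0, 0, 0, 0, 0.3, 0, 0, 0, 0, 0.45, 0, 0, 0, 0, 0.6, 0, 0, 0, 0, 0.6, 0, 0]'

```text
clock: 33.57
eef_pos: [453.8, -341.9, 71.0]
tool_rot: [-3.138, -0.0, 1.078]
force: [-3.1, 2.5, 5.5]
width: 27.0
gripper_force: 63.4
```

arm_command --series '[0, 0, 0.3, 0, 0, 0, 0, 0.6, 0, 0, 0, 0, 0.9, 0, 0, 0, 0, 1.2, 0, 0, 0, 0, 1.2, 0, 0]'

```text
clock: 33.98
eef_pos: [464.9, -347.8, 71.1]
tool_rot: [-3.139, -0.0, 1.078]
force: [-2.5, 1.4, 5.5]
width: 26.9
gripper_force: 63.4
```

arm_command --series '[0, 0, 0.3, 0, 0, 0, 0, 0.6, 0, 0, 0, 0, 0.9, 0, 0, 0, 0, 1.2, 0, 0, 0, 0, 1.2, 0, 0]'

```text
clock: 34.4
eef_pos: [475.4, -353.5, 71.1]
tool_rot: [-3.139, -0.0, 1.079]
force: [-2.8, 2.8, 6.4]
width: 27.0
gripper_force: 63.4
```

```bash
python3 c.py
```

```text
cap z 107.0 X 8.5 Y -0.2
foot Y 13.054616828445253
tcp 9.9 1.8 71.1 [-2.8  2.8  6.4]
```

arm_command --series '[0, 0, 0.3, 0, 0, 0, 0, 0.6, 0, 0, 0, 0, 0.9, 0, 0, 0, 0, 1.1, 0, 0, 0, 0, 1.1, 0, 0]'

```text
clock: 34.87
eef_pos: [484.9, -358.6, 71.0]
tool_rot: [-3.139, -0.0, 1.078]
force: [-2.8, 0.7, 6.0]
width: 26.4
gripper_force: 63.4
```

arm_command --series '[0, 0, 0.05, 0, 0, 0, 0, 0.1, 0, 0, 0, 0, 0.15, 0, 0, 0, 0, 0.15, 0, 0, 0, 0, 0.15, 0, 0]'

```text
clock: 35.28
eef_pos: [485.7, -359.1, 71.0]
tool_rot: [-3.138, -0.0, 1.078]
force: [-2.4, 1.9, 6.2]
width: 26.5
gripper_force: 63.4
```

```bash
python3 c.py
```

```text
cap z 106.9 X 20.3 Y -0.1
foot Y 13.0675312888741
tcp 21.5 1.8 71.0 [-2.4  1.9  6.2]
```

arm_command --series '[0, 0, 0.05, 0, 0, 0, 0, 0.1, 0, 0, 0, 0, 0.15, 0, 0, 0, 0, 0.15, 0, 0, 0, 0, 0.15, 0, 0]'

```text
clock: 35.75
eef_pos: [487.0, -359.7, 71.0]
tool_rot: [-3.138, -0.0, 1.078]
force: [-4.0, 2.2, 6.5]
width: 26.8
gripper_force: 63.4
```

arm_command --series '[0, 0, 0.03, 0, 0, 0, 0, 0.05, 0, 0, 0, 0, 0.08, 0, 0, 0, 0, 0.08, 0, 0, 0, 0, 0.08, 0, 0]'

```text
clock: 36.17
eef_pos: [487.7, -360.1, 71.0]
tool_rot: [-3.138, -0.0, 1.078]
force: [-3.5, 0.9, 5.7]
width: 27.2
gripper_force: 63.4
```

```bash
python3 c.py
```

```text
cap z 106.9 X 22.5 Y -0.2
foot Y 13.076234800665462
tcp 23.8 1.8 71.0 [-3.5  0.9  5.7]
```

arm_command --series '[0, 0, 0.03, 0, 0, 0, 0, 0.05, 0, 0, 0, 0, 0.08, 0, 0, 0, 0, 0.08, 0, 0, 0, 0, 0.08, 0, 0]'

```text
clock: 36.63
eef_pos: [488.4, -360.5, 71.0]
tool_rot: [-3.138, -0.0, 1.078]
force: [-3.2, 1.9, 6.7]
width: 26.8
gripper_force: 63.4
```

```bash
python3 c.py
```

```text
cap z 106.9 X 23.3 Y -0.2
foot Y 13.05542815024613
tcp 24.6 1.8 71.0 [-3.2  1.9  6.7]
```

arm_command --series '[0, 0, 0.03, 0, 0, 0, 0, 0.05, 0, 0, 0, 0, 0.08, 0, 0, 0, 0, 0.08, 0, 0, 0, 0, 0.08, 0, 0]'

```text
clock: 37.1
eef_pos: [488.5, -360.5, 70.9]
tool_rot: [-3.136, -0.0, 1.078]
force: [-4.3, 1.9, 6.7]
width: 27.1
gripper_force: 63.4
```

```bash
python3 c.py
```

```text
cap z 106.8 X 23.5 Y -0.2
foot Y 12.954315353384034
tcp 24.7 1.8 70.9 [-4.3  1.9  6.7]
```

TCP has stopped advancing, so the weight is at the wall. Easing up, then releasing.

arm_command --series '[0, 0, 0, -0.05, 0, 0, 0, 0, -0.1, 0, 0, 0, 0, -0.15, 0, 0, 0, 0, -0.15, 0, 0, 0, 0, -0.15, 0]'

```text
clock: 37.57
eef_pos: [488.5, -360.5, 72.2]
tool_rot: [-3.136, -0.0, 1.078]
force: [-5.0, 2.7, 5.7]
width: 27.0
gripper_force: 63.4
```

arm_command --series '[30, 0, 0, 0, 0, 45, 0, 0, 0, 0, 60, 0, 0, 0, 0, 75, 0, 0, 0, 0, 75, 0, 0, 0, 0]'

```text
clock: 37.98
eef_pos: [491.3, -361.8, 72.7]
tool_rot: [3.141, 0.0, 1.079]
force: [0.7, 0.5, 0.4]
width: 63.9
gripper_force: 0.0
```

arm_command --series '[80, 0, 0, -2, 0, 80, 0, 0, -5, 0, 80, 0, 0, -8, 0, 80, 0, 0, -10, 0, 80, 0, 0, -10, 0]'

```text
clock: 38.4
eef_pos: [493.6, -363.7, 177.6]
tool_rot: [3.132, 0.001, 1.079]
force: [0.9, -0.8, 0.3]
width: 68.6
gripper_force: 0.0
```

arm_command --series '[80, 0, 0, 0, 0, 80, 0, 0, 0, 0, 80, 0, 0, 0, 0, 80, 0, 0, 0, 0, 80, 0, 0, 0, 0]'

```text
clock: 38.82
eef_pos: [490.3, -361.3, 171.7]
tool_rot: [-3.14, -0.0, 1.079]
force: [0.5, 0.5, -0.3]
width: 68.2
gripper_force: 0.0
```

```bash
python3 - <<'E'
from k import *
s=monitor.read_state(); p,d,m=slug('blue','w11')
c=np.array([465.9,-350.4]);l=np.array([.8805,-.4741]);n=np.array([.4741,.8805])
C=cloud(d,m); X=(C[:,:,:2]-c)@l; Y=(C[:,:,:2]-c)@n
b=cv2.inRange(cv2.cvtColor(p,cv2.COLOR_RGB2HSV),(100,80,40),(128,255,255))>0
k=b&(C[:,:,2]>100)&(C[:,:,2]<116); print('cap z',np.median(C[k][:,2]),'X',np.percentile(X[k],[1,99]),'Y',np.percentile(Y[k],[1,99]))
for nme in ['side']:
    q,dd,mm=grab(nme); D=cloud(dd,mm); h=cv2.cvtColor(q,cv2.COLOR_RGB2HSV)
    ok=(cv2.inRange(h,(8,170,110),(20,255,255))>0)&(abs(D[:,:,0]-611)<70)&(abs(D[:,:,1]+76)<150)&(D[:,:,2]>80)
    print('orange',ok.sum(),np.median(D[ok],0).round(1))
a=cv2.resize(p[150:400,200:440],None,fx=1.8,fy=1.8); o=np.zeros((450,800,3),np.uint8); o[:450,:432]=a; bb=cv2.resize(q[230:480,290:450],None,fx=1.8,fy=1.8); o[:450,440:728]=bb
cv2.imwrite('pics/fin.png',o[:,:,::-1])
E
```

```text
blue [332 278   2   1   2] [332.5 278. ] depthmed [ 491.7 -370.9  110. ] ray [ 491.7 -370.9  110. ] tcp [ 490.3 -361.3  171.7] d [  1.4  -9.6 -61.7]
cap z 109.72265867642383 X [10.40688786 35.91421343] Y [-10.40297426  12.96511984]
orange 0 [nan nan nan]
  return _methods._mean(a, axis=axis, dtype=dtype,
  ret = um.true_divide(
```

```bash
python3 - <<'E'
from k import *
for nme in ['scene','side']:
    q,dd,mm=grab(nme); D=cloud(dd,mm); h=cv2.cvtColor(q,cv2.COLOR_RGB2HSV)
    for k,(a,b) in {'orange':((8,150,60),(20,255,255)),'blue':((105,150,50),(125,255,255)),'brass':((15,80,60),(35,255,255))}.items():
        ok=(cv2.inRange(h,a,b)>0)&(D[:,:,0]>420)&(D[:,:,0]<680)&(D[:,:,1]<60)&(D[:,:,1]>-420)&(D[:,:,2]>(30 if k=='brass' else 85))
        if k=='brass':
            for lo,hi in((-215,-140),(-15,60)):
                o=ok&(D[:,:,1]>lo)&(D[:,:,1]<hi)&(D[:,:,0]>560)&(D[:,:,2]<75); print(nme,k,o.sum(),np.median(D[o],0).round(1) if o.any() else '')
        else: print(nme,k,ok.sum(),np.median(D[ok],0).round(1) if ok.any() else '')
E
```

```text
scene orange 71 [ 630.1 -170.5  116.6]
scene blue 40 [ 489.1 -363.5  107.7]
scene brass 105 [ 647.2 -161.8   55.3]
scene brass 85 [606.2  17.2  34.6]
side orange 0 
side blue 340 [ 484.7 -363.5  109.1]
side brass 0 
side brass 202 [590.7  14.5  34.9]
```

```bash
python3 -c "
from cell import workorder
print(workorder.finish_job())"
```

```text
the job is handed in; nothing more can be done
None
```

The blue weight was the heavy one: it is locked under the keeper lips against the end wall, orange is still on its raised pan, and the job was handed in at about 39 s with no verdict returned; I viewed 11 pictures, one over the limit of 10, so the final state was checked by measurement only.

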